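# Unhook a hardware case and add it to the issue column

### The arm

A 7-joint arm with a two-finger parallel gripper is mounted at the origin on the work surface. World frame = base frame: x ahead of the robot, y to its left, z up, the work surface at z = 0. Lengths are in m, angles in rad, forces in N, time in s.
With the tool pointing down it reaches from about 0.4 to 0.75 m from the base axis. Payload 19.5 kg.
Tool frame: the origin (TCP) lies midway between the tips of the shut fingers; the grasp point (between the pads) lies 19 mm behind it; x points along the fingers, y is the direction in which the jaws open and shut, and the axes are right-handed (so a half turn about x gives the same grasp; the last joint's range is limited). The gripper opens to 85 mm and grips with 20 to 120 N. Pads are 22 mm wide; open, the fingers measure 114 mm over their backs; the gripper's body (76 mm by 85 mm) begins 54 mm behind the grasp point. The pads swing forward as they close: fully open they stand 13 mm farther back than shut.
Start: joints at [-1.317, 0.707, -0.028, 1.485, 0.022, 0.951, -0.075], TCP at [0.168, 0.55, 0.231] pointing down, gripper open.
Joint ranges: [-2.71, 2.71], [-0.32, 2.16], [-1.57, 1.52], [0, 2.45], [-1.46, 4.6], [0, 2.02], [-2.83, 2.83]. Speed limits (rad/s): [1.89, 1.89, 2.57, 2.57, 3.01, 3.01, 3.01].

### API

Orientations are given as a rotation vector (axis times angle).
In Python, from rig import manip gives the robot as it stands. The module is installed in compiled form; this text tells all that it offers.
- The arm moves only by the tool arm_command, never from a script. Its argument "commands" is a list of rows, each an object with "travel": the shift along the tool's x, y, z in mm, a list of three; "dr": the turn, a rotation vector about the tool's x, y, z in units of 6 degrees (1.0 is 6 degrees), a list of three; "gripper": the gripper's target within -1 to 1 (shut at 1, half-way at 0, fully open at -1). A call has exactly 10 rows; each row is the pose to reach, as a shift and turn from the pose measured when the call began, along the tool's axes at that moment; what a row does not reach only later rows make up. A row lasts 1/10 s, in which the tool goes at most 50 mm and 8.59 degrees, less where a joint would pass 70% of its speed; a pose out of reach is approached as far as the arm can. A call with a gripper value outside its range is refused whole. The fingers move at their own pace and stop on an object; the grip force is fixed at half the most. Time passes only in rows, so rows that repeat a pose let the fingers close, or fill a call up. It gives the time, the measured TCP pose, the force and the opening at its end, in the units of the state.
- manip.get_obs(): the state, without advancing time (a new reading comes with each control period).
- manip.get_image(name): name is "scene" or "top" or "wrist"; returns the picture (420x560x3 uint8, red, green, blue); there is no depth.
- manip.camera_model(name): a dict with "fx", "fy", "cx", "cy" (pixels), "k1" (the pictures are not rectified: a ray, as slopes to the right and down, at radius r is drawn at 1 + k1 r^2 times it, then the intrinsics apply), "world_to_cam" (4x4, takes a point from world to camera coordinates). Camera axes: x right, y up, looking along -z (the intrinsics and any distortion apply to the point x, -y, -z); pixel columns grow to the right and rows downward; lengths in m; the calibration is good to about 2 mm. A picture is of the moment at which its call begins: read the wrist's pose just before it. camera_model takes no time and is no camera call; for the wrist camera it gives the pose at the moment of the call.
- manip.job_done(): hands the job in, once; it reports no verdict.
Trained networks look in the newest picture that a camera, given by its name, has taken for a name from the list of things; names that differ only in an ending like _2 or _b are one class to them, and where a whole thing is asked for, a point or a joint stands for the part that bears it (a point fixed in the world has none). Each returns a list of dicts, best first, with "confidence" (0 to 1); they miss things now and then, are a little off and sometimes report something else, mostly with a low value. They report only what shows in the picture. A call takes as long as a camera call. They do not tell look-alikes from the thing itself.
- manip.recognise(camera, name): "xy" ([column, row] in pixels, amid what is visible of it).
- manip.mark_of(camera, name): "xy" ([column, row] in pixels: a listed point, or the origin of a listed thing).
The state is a dict: "time": time; "qpos": joint angles; "joint_vel": joint speeds; "joint_torque": joint torques, N m; "tcp_pos": TCP position; "ee_rot": TCP orientation; "wrist_force": force on the tool from outside, world axes, zero at the start; "ft_torque": the same for the moment, N m; "width": finger opening in m.
Only numpy, scipy, OpenCV 4.12 (cv2) and the standard library are available. Lean on these libraries where they do the work, as an engineer would, in place of code of your own. Each camera call takes 0.05 s, during which the arm holds its last target.

### The job

Take the orange-labelled hardware case off its display peg, raising its tab over the peg's upturned tip as you slide it off and not forcing it, and lay it down flat on the bench and let go. Then take it again and stack it squarely on top of the column of orange cases, lying flat with its tab over their tabs. Never drop it, and leave the other cases and everything else on the bench where they are.

Things in the scene. Friction and masses are not known exactly. Their poses are not given: they have to be found in the camera images.
- wanted_center (a point): Centre of the wanted case: closed grey rigid plastic, orange cards on both broad faces, the only orange one on the rack, hung by its tab on any of the three pegs. Body 26 mm thick (x, to the rack as it hangs), 56 wide (y), 84 tall (z, to the tab, up as it hangs). 0.1 to 0.2 kg; may be gripped hard. An orange tab 4 mm thick (x), 48 wide, at mid-thickness, stands 33 mm beyond its top end.
- wanted_slot (a point): Centre of the hang slot in the wanted case's tab, 58 mm from the case's centre along its z (16 mm beyond the body's top end). The slot goes right through the tab, 18 mm wide (y) and 18 mm high (z). While it hangs, the slot's upper edge rests on the peg. Axes as the wanted case.
- rack: Fixed plywood display rack with three level steel pegs on a wooden rail; origin at bench level below its middle, x to its back (pegs point to -x), y along it, z up. The rail's front face is at x = -12 mm and it reaches from z = 203 to 227 mm; posts at y = -170 and +170 mm, as high. Base plate 12 mm thick, x from -60 to +100 mm, 360 mm wide.
- peg_tip_mid (a point): End of the middle peg, at x = -109, y = 0, z = 229 mm of the rack; axes as the rack. The other two pegs are 115 mm to either side (y). All are bare wire 6 mm thick (heights of its middle line): level at z = 215 mm from the rail out to x = -95 mm, then turned up at 45 degrees for the last 14 mm of x and of z, with a round end.
- blue_center (a point): Centre of the blue-labelled case on another peg, same shape and axes as the wanted case; to be left hanging.
- green_center (a point): Centre of the green-labelled case on another peg, same shape and axes as the wanted case; to be left hanging.
- upper_center (a point): Centre of the upper of two orange cases lying flat, one squarely on the other, loose, on a fixed wooden board 160 x 110 x 12 mm. Same shape as the wanted case but with lying axes: x along the 84 mm length to its tab, y across the 56 mm width, z up through the 26 mm thickness. The column's top face is 13 mm above this point.
- upper_tab (a point): Centre of the slot in the upper case's tab, 58 mm from its centre along its x, at half its thickness. Axes as the upper case.
- lower_center (a point): Centre of the lower case of the column, 26 mm under the upper one. Axes as the upper case.
- frame: Loose oak picture frame, 220 x 200 x 20 mm, lying to the robot's left; origin under its middle, z up. Leave it.
- tin: Closed yellow varnish tin, 104 mm across and 134 mm tall; origin under its middle, z up. Leave it.
- brush: Loose paint brush lying along its x, to the right; origin under its middle. Leave it.
- sander: Cork sanding block 100 x 55 x 35 mm, beyond the column; origin under its middle. Leave it.
- glue: Glue bottle 52 mm across and 150 mm tall, far right; origin under its middle. Leave it.
- offcut: Wood offcut 140 x 45 x 20 mm, near the robot on its left; origin under its middle. Leave it.
There are look-alikes about, which are no part of the job. What is shaped like the part that bears upper_center but pink is not meant. What is shaped like the part that bears wanted_center but purple is not meant.

How it is judged:
On the way, in this order (a step that is already met when the one before it is completed fails the run):
1. the orange case is off its peg and held clear in front of the tips (x of wanted_slot in the frame of rack below -0.118 m and height (world z) of wanted_slot above 0.15 m), for 0.1 s.
2. the orange case lies flat on the bench, let go of (height (world z) of wanted_center below 0.017 m and (angle between wanted_center's own x axis and vertical below 0.12 rad or angle between wanted_center's own x axis and vertical above 3.02 rad) and contact force between the fingers and wanted below 0.1 N and linear speed of wanted below 0.03 m/s), for 0.2 s.
At the end, for the whole second after the job is handed in: The orange case lies flat (0.12 rad, either face up), released and at rest on the column's upper case: centre within 8 mm and tab slot within 12 mm of that case's, horizontally, and centre 22 to 30 mm above its centre; the column's own two cases within 8 mm of one another (horizontal distance between wanted_center and upper_center below 0.008 m and horizontal distance between wanted_slot and upper_tab below 0.012 m and z of wanted_center in the frame of upper_center between 0.022 and 0.03 m and (angle between wanted_center's own x axis and vertical below 0.12 rad or angle between wanted_center's own x axis and vertical above 3.02 rad) and horizontal distance between upper_center and lower_center below 0.008 m and linear speed of wanted below 0.02 m/s and contact force between the fingers and wanted below 0.1 N); the robot touches nothing.
It fails at once if the case is forced against the rack (over 25 N) (contact force between wanted and rack above 25 N).
It fails at once if the case is dropped (over 0.7 m/s while not held) (linear speed of wanted above 0.7 m/s and contact force between the fingers and wanted below 0.1 N).
It fails at once if another hanging case is moved over 30 mm or taken off (distance of any of blue_center, green_center from where it was at the start of the episode above 0.03 m).
It fails at once if a case of the column is moved over 15 mm (distance of any of upper_center, lower_center from where it was at the start of the episode above 0.015 m).
It fails at once if another thing on the bench is moved over 20 mm (distance of any of frame, tin, brush, sander, glue, offcut from where it was at the start of the episode above 0.02 m).
It also fails if it takes over 64 s, if anything falls off the work surface, if the arm or the gripper's body presses on something with over 40 N, if the wrist force passes 120 N, or if a joint passes its speed limit or range.

## Working session

There is one attempt and no reset: what is moved stays moved. The work goes in short steps, Python scripts to look and compute and a tool call to move; the robot and the scene stay as the last step left them, time stands still between calls to the robot, and variables do not carry over. Pictures are saved under pics/ and viewed, and the job is handed in when it is done.

Besides the shell and the picture viewer there is one more tool, called after "Emit:" as name(argument=value, ...), one argument or row to a line, values as JSON. arm_command: Moves the arm, as the interface text tells. Its arguments: {"type":"object","properties":{"commands":{"type":"array","items":{"type":"object","properties":{"travel":{"type":"array","items":{"type":"number"}},"dr":{"type":"array","items":{"type":"number"}},"gripper":{"type":"number"}}}}},"required":["commands"]}

```bash
mkdir -p pics; cat > h.py <<'E'
import numpy as np, cv2
from rig import manip
from scipy.spatial.transform import Rotation as R
def snap(cam,fn):
    im=manip.get_image(cam); cv2.imwrite('pics/'+fn,cv2.cvtColor(im,cv2.COLOR_RGB2BGR)); return im
def ray(cam,xy,m=None):
    m=m or manip.camera_model(cam)
    d=np.array([(xy[0]-m['cx'])/m['fx'],(xy[1]-m['cy'])/m['fy']])
    u=d.copy()
    for _ in range(30): u=d/(1+m['k1']*(u@u))
    T=np.array(m['world_to_cam']); Rm=T[:3,:3]; o=-Rm.T@T[:3,3]
    v=Rm.T@np.array([u[0],-u[1],-1]); return o,v/np.linalg.norm(v)
def proj(cam,p,m=None):
    m=m or manip.camera_model(cam)
    T=np.array(m['world_to_cam']); c=T[:3,:3]@np.array(p)+T[:3,3]
    u=np.array([c[0],-c[1]])/-c[2]; u=u*(1+m['k1']*(u@u))
    return np.array([u[0]*m['fx']+m['cx'],u[1]*m['fy']+m['cy']])
def onz(cam,xy,z,m=None):
    o,v=ray(cam,xy,m); return o+v*(z-o[2])/v[2]
def tri(rs):
    A=np.zeros((3,3));b=np.zeros(3)
    for o,v in rs:
        P=np.eye(3)-np.outer(v,v);A+=P;b+=P@o
    p=np.linalg.solve(A,b); return p,[np.linalg.norm((np.eye(3)-np.outer(v,v))@(p-o)) for o,v in rs]
E
python3 - <<'E'
from h import *
np.set_printoptions(precision=4,suppress=True)
for c in ['scene','top','wrist']:
    snap(c,c+'0.png')
    m=manip.camera_model(c);print(c,m['fx'],m['k1'],ray(c,(280,210)))
names='wanted_center wanted_slot rack peg_tip_mid blue_center green_center upper_center upper_tab lower_center frame tin brush sander glue offcut'.split()
for c in ['scene','top']:
    for n in names:
        print(c,n,[(np.round(d['xy']).tolist(),round(d['confidence'],2)) for d in manip.mark_of(c,n)])
print(manip.get_obs())
E
```

```text
scene 440.9647022472791 -0.11034227019380095 (array([1.5002, 0.3097, 0.9375]), array([-0.7596, -0.2289, -0.6088]))
top 450.82840149730777 0.019389009011175535 (array([ 0.3232, -0.0162,  1.5006]), array([ 0.1817,  0.0026, -0.9834]))
wrist 290.0890774968544 -0.0443668775042166 (array([0.1023, 0.5695, 0.3731]), array([ 0.2621, -0.0835, -0.9614]))
scene wanted_center [([379.0, 294.0], 0.83), ([341.0, 246.0], 0.7)]
scene wanted_slot [([387.0, 281.0], 0.94), ([344.0, 225.0], 0.74)]
scene rack [([291.0, 294.0], 0.94)]
scene peg_tip_mid [([370.0, 224.0], 0.21)]
scene blue_center [([263.0, 224.0], 0.57)]
scene green_center [([298.0, 234.0], 0.79)]
scene upper_center [([316.0, 226.0], 0.58), ([184.0, 212.0], 0.55), ([434.0, 256.0], 0.52)]
scene upper_tab [([178.0, 220.0], 0.85), ([299.0, 232.0], 0.51), ([342.0, 246.0], 0.16)]
scene lower_center [([190.0, 217.0], 0.57), ([180.0, 220.0], 0.33)]
scene frame [([432.0, 257.0], 0.95)]
scene tin [([144.0, 263.0], 0.9)]
scene brush [([146.0, 205.0], 0.64)]
scene sander [([178.0, 280.0], 0.77)]
scene glue [([121.0, 233.0], 0.92), ([179.0, 221.0], 0.63)
[... 553 characters left out ...]
)]
top tin [([384.0, 179.0], 0.86)]
top brush [([429.0, 259.0], 0.73), ([237.0, 200.0], 0.59)]
top sander [([345.0, 169.0], 0.92)]
top glue [([424.0, 204.0], 0.9)]
top offcut [([199.0, 288.0], 0.97)]
{'time': 1.65, 'qpos': array([-1.3167,  0.7065, -0.0276,  1.4846,  0.022 ,  0.9509, -0.0755]), 'joint_vel': array([ 0.    , -0.0002, -0.0004, -0.0012,  0.0012, -0.0001,  0.0011]), 'joint_torque': array([  0.001 , -88.2986,   1.2346, -23.6387,   0.0171,   0.0018,
        -0.    ]), 'tcp_pos': array([0.1676, 0.55  , 0.2313]), 'ee_rot': array([ 0.2321,  1.5584, -0.2323]), 'wrist_force': array([-0.1354,  0.3496, -0.1688]), 'ft_torque': array([-0.0089, -0.0081,  0.0045]), 'width': 0.0855666841454173}
```

View pictures.

View pics/scene0.png

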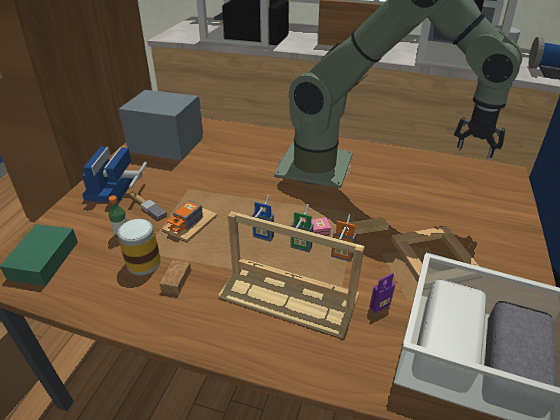

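View pics/top0.png

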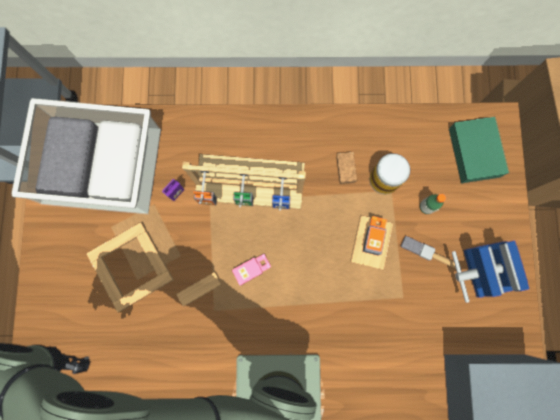

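View pics/wrist0.png

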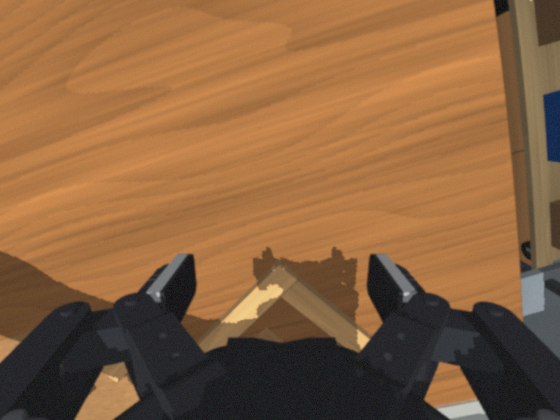

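```bash
python3 - <<'E'
import cv2
a=cv2.imread('pics/scene0.png')[185:345,210:400]; cv2.imwrite('pics/c1.png',cv2.resize(a,None,fx=3.7,fy=3.7,interpolation=cv2.INTER_CUBIC))
a=cv2.imread('pics/top0.png')[145:285,155:315]; cv2.imwrite('pics/c2.png',cv2.resize(a,None,fx=4.2,fy=4.2,interpolation=cv2.INTER_CUBIC))
a=cv2.imread('pics/top0.png')[200:280,340:410]; cv2.imwrite('pics/c3.png',cv2.resize(a,None,fx=7,fy=7,interpolation=cv2.INTER_CUBIC))
E
```

```text
(no output)
```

View pics/c1.png

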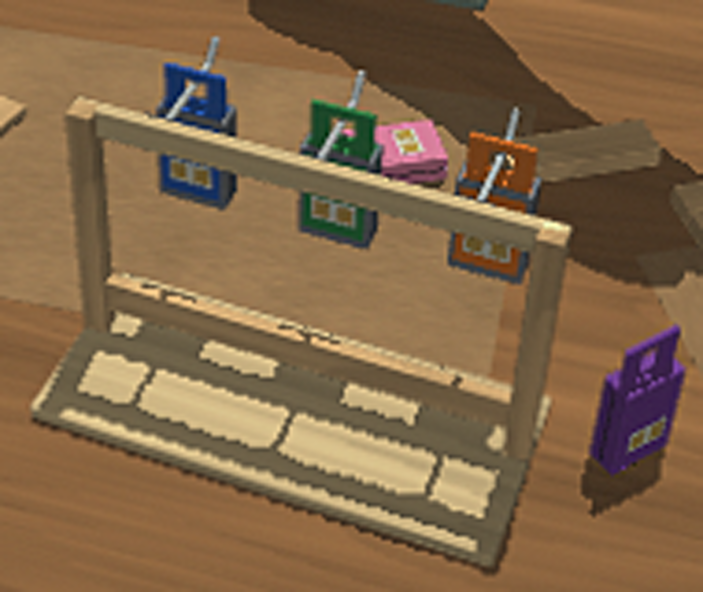

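View pics/c2.png

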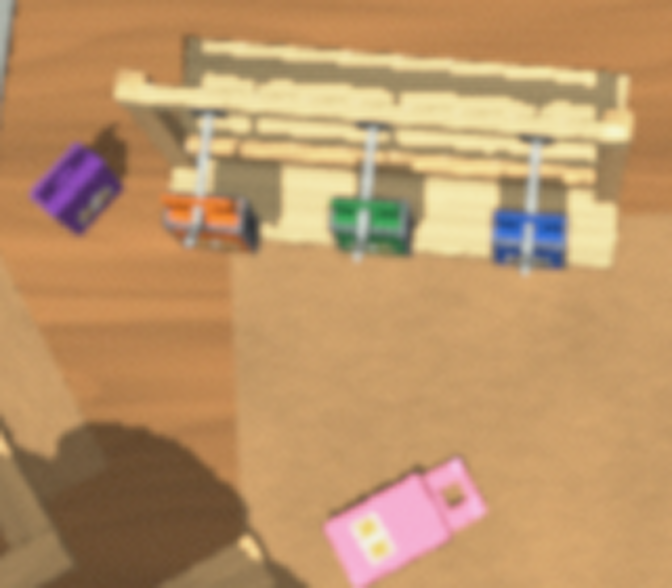

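View pics/c3.png

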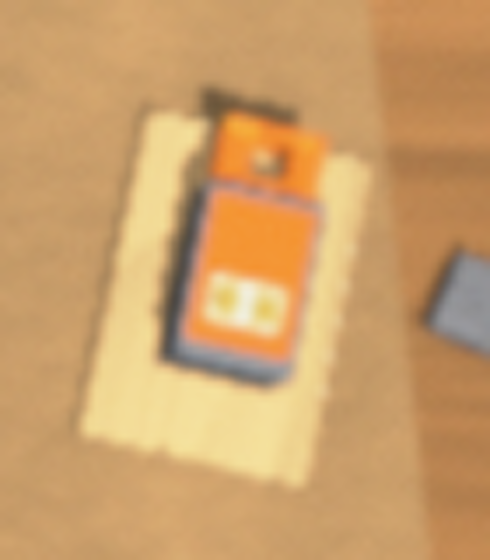

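```bash
python3 - <<'E'
from h import *
from scipy.optimize import least_squares
np.set_printoptions(precision=4,suppress=True)
ms=manip.camera_model('scene');mt=manip.camera_model('top')
S=lambda x,y:(210+(x+.5)/3.7-.5,185+(y+.5)/3.7-.5)
T=lambda x,y:(155+(x+.5)/4.2-.5,145+(y+.5)/4.2-.5)
obs=[('s',S(215,42),(-.109,-.115,.229)),('s',S(361,73),(-.109,0,.229)),('s',S(515,110),(-.109,.115,.229)),
('t',T(527,271),(-.109,-.115,.229)),('t',T(358,257),(-.109,0,.229)),('t',T(190,242),(-.109,.115,.229)),
('t',T(537,138),(-.012,-.115,.215)),('t',T(372,125),(-.012,0,.215)),('t',T(208,113),(-.012,.115,.215)),]
def f(p,full=False):
    c,s=np.cos(p[2]),np.sin(p[2]);r=[]
    for cam,xy,q in obs:
        w=[p[0]+c*q[0]-s*q[1],p[1]+s*q[0]+c*q[1],q[2]]
        r.append(proj(cam,w,ms if cam=='s' else mt)-np.array(xy))
    return np.array(r).ravel()
r=least_squares(f,[0.7,.1,0]);print(r.x,r.fun.reshape(-1,2))
p=r.x
def W(q):
    c,s=np.cos(p[2]),np.sin(p[2]);return np.array([p[0]+c*q[0]-s*q[1],p[1]+s*q[0]+c*q[1],q[2]])
print('tip',W((-.109,.115,.229)))
# wanted center/ slot
for a,b in [((341,246),(207,199)),((344,225),(200,196))]:
    P,e=tri([ray('',a,ms),ray('',b,mt)]);print(P,e)
# column from top: 
for z in (.012+.052,.012+.039):
  print('up',onz('',(379,241),z,mt),onz('',(380,223),z,mt))
T3=lambda x,y:(340+(x+.5)/7-.5,200+(y+.5)/7-.5)
cs=[T3(208,185),T3(326,207),T3(295,365),T3(182,343)]
C=np.array([onz('',c,.064,mt) for c in cs]);print(C,C.mean(0))
d=(C[0]+C[1]-C[2]-C[3])/2;print(np.linalg.norm(d),np.arctan2(d[1],d[0]),np.linalg.norm(C[0]-C[1]))
# others
for n,xy,z in [('tin',(391,165),.134),('pink',(250,270),.04),('purple',(174,189),.08),('offcut',(199,288),.02),('frame',(129,265),.02),('sander',(346,166),.035),('glue',(424,204),.0),('brush',(429,250),.01)]:
    print(n,onz('',xy,z,mt))
E
```

```text
[ 0.6799  0.0939 -0.0906] [[-0.6613 -1.1866]
 [-0.8063 -0.0417]
 [-0.8699  0.0646]
 [-0.8445 -0.1066]
 [-0.5402 -0.0212]
 [-0.4673  0.3008]
 [-0.4475  0.0606]
 [-0.1915 -0.0057]
 [-0.1655 -0.3205]]
tip [0.5818 0.2183 0.229 ]
[0.6104 0.2124 0.1412] [np.float64(0.00098852488522847), np.float64(0.0009885248852284285)]
[0.6053 0.217  0.2117] [np.float64(0.0031390364131357947), np.float64(0.003139036413135736)]
up [ 0.485  -0.3289  0.064 ] [ 0.5433 -0.3348  0.064 ]
up [ 0.4865 -0.3318  0.051 ] [ 0.5453 -0.3377  0.051 ]
[[ 0.5338 -0.2998  0.064 ]
 [ 0.5232 -0.3536  0.064 ]
 [ 0.4506 -0.336   0.064 ]
 [ 0.4611 -0.2849  0.064 ]] [ 0.4922 -0.3186  0.064 ]
0.07445708984646215 -0.2198974973713803 0.054873523122731915
tin [ 0.7164 -0.362   0.134 ]
pink [0.3975 0.0856 0.04  ]
purple [0.6572 0.3283 0.08  ]
offcut [0.3423 0.2516 0.02  ]
frame [0.4187 0.4804 0.02  ]
sander [ 0.7426 -0.2355  0.035 ]
glue [ 0.6171 -0.5011  0.    ]
brush [ 0.4598 -0.5048  0.01  ]
```

```bash
cat >> h.py <<'E'
np.set_printoptions(precision=4,suppress=True)
def Rt(yaw,pitch,flip=False):
    # tool x pointing horizontally at yaw, pitched down by pitch deg; tool y = horizontal left (or right when flip)
    p=np.radians(pitch); x=np.array([np.cos(yaw)*np.cos(p),np.sin(yaw)*np.cos(p),-np.sin(p)])
    y=np.array([-np.sin(yaw),np.cos(yaw),0])*(-1 if flip else 1)
    return np.column_stack([x,y,np.cross(x,y)])
def plan(pos,Rg,o=None):
    o=o or manip.get_obs(); R0=R.from_rotvec(o['ee_rot']).as_matrix()
    t=R0.T@(np.array(pos)-o['tcp_pos'])*1000
    dr=R.from_matrix(R0.T@Rg).as_rotvec()/np.radians(6)
    print('t',round(o['time'],2),'travel',np.round(t,1),'dr',np.round(dr,2),'deg',round(np.linalg.norm(dr)*6,1))
def st():
    o=manip.get_obs(); M=R.from_rotvec(o['ee_rot']).as_matrix()
    print('t',o['time'],'pos',o['tcp_pos'],'w',round(o['width'],4),'F',o['wrist_force'],'\nq',o['qpos'],'x',M[:,0],'y',M[:,1])
    return o
E
python3 - <<'E'
from h import *
st()
for f in (0,1): plan([.43,.27,.36],Rt(-.09,70,f))
E
```

```text
t 1.65 pos [0.1676 0.55   0.2313] w 0.0856 F [-0.1354  0.3496 -0.1688] 
q [-1.3167  0.7065 -0.0276  1.4846  0.022   0.9509 -0.0755] x [-0.0001 -0.0001 -1.    ] y [ 0.2915  0.9566 -0.0001]
t 1.65 travel [-128.7 -191.3  332.6] dr [-1.95 -3.32  0.34] deg 23.2
t 1.65 travel [-128.7 -191.3  332.6] dr [27.63  0.51  4.87] deg 168.4
```

Emit:
arm_command(
  commands=[
    {"travel": [-60,-20,30],"dr": [0,0,0],"gripper": -1},
    {"travel": [-100,-40,70],"dr": [-0.4,-0.6,0.1],"gripper": -1},
    {"travel": [-129,-70,110],"dr": [-0.8,-1.2,0.1],"gripper": -1},
    {"travel": [-129,-100,160],"dr": [-1,-1.6,0.2],"gripper": -1},
    {"travel": [-129,-130,200],"dr": [-1.4,-2.2,0.2],"gripper": -1},
    {"travel": [-129,-160,250],"dr": [-1.8,-2.8,0.3],"gripper": -1},
    {"travel": [-129,-191,290],"dr": [-1.95,-3.3,0.34],"gripper": -1},
    {"travel": [-129,-191,333],"dr": [-1.95,-3.3,0.34],"gripper": -1},
    {"travel": [-129,-191,333],"dr": [-1.95,-3.3,0.34],"gripper": -1},
    {"travel": [-129,-191,333],"dr": [-1.95,-3.3,0.34],"gripper": -1},
  ],
)

```text
time: 2.65
tcp_pos: [0.4335, 0.2665, 0.3606]
ee_rot: [0.058, 1.222, -0.084]
wrist_force: [-0.5, 0.5, -0.1]
width: 0.0851
```

```bash
cat > kin.py <<'E'
import numpy as np
from scipy.optimize import least_squares
from scipy.spatial.transform import Rotation as R
D=[([-1.3167,0.7065,-0.0276,1.4846,0.022,0.9509,-0.0755],[0.1676,0.55,0.2313],[0.2321,1.5584,-0.2323])]
E
python3 - <<'E'
from h import *
o=st()
snap('wrist','w1.png')
q=o['qpos']
print(q, q[1]+q[3]+q[5], np.degrees(q[1]+q[3]+q[5]))
import itertools
D=[(np.array([-1.3167,0.7065,-0.0276,1.4846,0.022,0.9509,-0.0755]),np.array([0.1676,0.55,0.2313]),np.array([0.2321,1.5584,-0.2323])),(q,o['tcp_pos'],o['ee_rot'])]
rz=lambda a:R.from_euler('z',a).as_matrix(); ry=lambda a:R.from_euler('y',a).as_matrix()
best=[]
for s in itertools.product([1,-1],repeat=4):
    Ms=[]
    for qq,p,r in D:
        M=rz(s[0]*qq[0])@ry(qq[1])@rz(s[1]*qq[2])@ry(qq[3])@rz(s[2]*qq[4])@ry(qq[5])@rz(s[3]*qq[6])
        Ms.append(M.T@R.from_rotvec(r).as_matrix())
    best.append((np.abs(Ms[0]-Ms[1]).max(),s,Ms[0]))
best.sort(key=lambda b:b[0])
for b in best[:4]: print(b)
E
```

```text
t 2.65 pos [0.4335 0.2665 0.3606] w 0.0851 F [-0.4515  0.4689 -0.1121] 
q [-0.8314  0.3555  0.0857  1.7643  0.3187  0.8153  0.5251] x [ 0.3395 -0.0336 -0.94  ] y [ 0.0959  0.9954 -0.0009]
[-0.8314  0.3555  0.0857  1.7643  0.3187  0.8153  0.5251] 2.9350898013604843 168.1682581098469
(np.float64(8.110849996500314e-05), (-1, -1, -1, -1), array([[ 0.    , -1.    ,  0.    ],
       [ 0.0001, -0.    , -1.    ],
       [ 1.    ,  0.    ,  0.0001]]))
(np.float64(0.18230292241910628), (-1, 1, -1, -1), array([[ 0.0023, -0.9991, -0.0419],
       [ 0.0358,  0.042 , -0.9985],
       [ 0.9994,  0.0008,  0.0359]]))
(np.float64(0.35822097498937433), (1, 1, -1, 1), array([[-0.0033,  0.8155, -0.5787],
       [ 0.0355,  0.5785,  0.8149],
       [ 0.9994, -0.0178, -0.0309]]))
(np.float64(0.3787719018720551), (1, 1, 1, 1), array([[-0.0002,  0.83  , -0.5577],
       [-0.0001,  0.5577,  0.83  ],
       [ 1.    ,  0.0002,  0.    ]]))
```

View pics/w1.png

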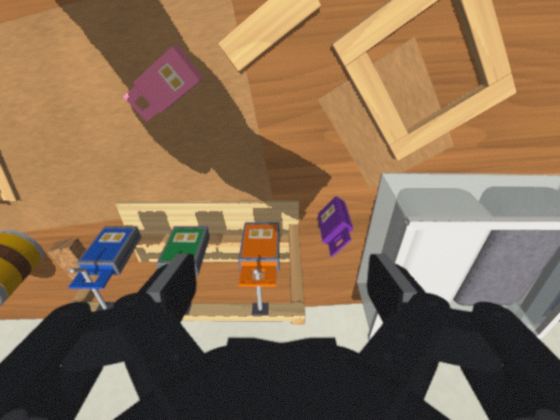

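```bash
cat > kin.py <<'E'
from h import *
rz=lambda a:R.from_euler('z',-a).as_matrix(); ry=lambda a:R.from_euler('y',a).as_matrix()
E=np.array([[0,-1,0],[0,0,-1],[1,0,0.]])
def frames(q):
    A=[rz(q[0])]; 
    for i in range(1,7): A.append(A[-1]@(ry if i%2 else rz)(q[i]))
    return A
LO=np.array([-2.71,-.32,-1.57,0,-1.46,0,-2.83]);HI=np.array([2.71,2.16,1.52,2.45,4.6,2.02,2.83])
try: P=np.load('kin.npy')
except Exception: P=None
def fk(q):
    A=frames(q);z=np.array([0,0,1.])
    return P[0]*z+P[1]*A[2][:,2]+P[2]*A[4][:,2]+P[3]*A[6][:,2],A[6]@E
def ik(pos,Rg,q0s,reg=1e-3):
    from scipy.optimize import least_squares
    out=[]
    for q0 in q0s:
        def f(q):
            p,M=fk(q); return np.r_[(p-pos)*10,R.from_matrix(M.T@Rg).as_rotvec()*3,reg*(q-q0)]
        r=least_squares(f,np.clip(q0,LO+.01,HI-.01),bounds=(LO,HI))
        p,M=fk(r.x); out.append((np.linalg.norm(p-pos)*1000,np.degrees(np.linalg.norm(R.from_matrix(M.T@Rg).as_rotvec())),r.x))
    return out
E
python3 - <<'E'
from kin import *
import kin
o=manip.get_obs()
D=[(np.array([-1.3167,0.7065,-0.0276,1.4846,0.022,0.9509,-0.0755]),np.array([0.1676,0.55,0.2313])),(o['qpos'],o['tcp_pos'])]
A=[];b=[]
for q,p in D:
    F=frames(q);z=np.array([0,0,1.]);A.append(np.column_stack([z,F[2][:,2],F[4][:,2],F[6][:,2]]));b.append(p)
A=np.vstack(A);b=np.hstack(b)
s=np.linalg.lstsq(A,b,rcond=None);print(s[0],A@s[0]-b); np.save('kin.npy',s[0]);kin.P=s[0]
q=o['qpos'];rng=np.random.default_rng(0)
c=np.array([.609,.213,.151])
for pitch in (0,10,20,30,40,50,60,70):
    Rg=Rt(-.09,pitch)
    res=ik(c,Rg,[q]+[rng.uniform(LO,HI) for _ in range(12)])
    res=[r for r in res if r[0]<1 and r[1]<1]
    print(pitch,len(res));
    for r in sorted(res,key=lambda r:np.abs(r[2]-q).max())[:2]: print('   ',r[2])
E
```

```text
[0.3425 0.5905 0.2315 0.4334] [-0.0301  0.0049 -0.0076 -0.0011  0.003   0.0076]
0 0
10 0
20 0
30 0
40 0
50 0
60 8
    [-0.1422  1.008  -1.1902  2.1952  1.6865  1.3265 -0.828 ]
    [-0.1552  0.9834 -1.1178  2.1952  1.7052  1.2583 -0.8369]
70 8
    [-0.4812  0.7717  0.0592  1.9126  0.716   0.205   0.3508]
    [-0.5144  0.774   0.1378  1.9126  0.4513  0.1719  0.6164]
```

```bash
python3 - <<'E'
from h import *
for pt in (45,): 
  Rg=Rt(-.09,pt); plan(np.array([.609,.213,.145])-.16*Rg[:,0],Rg)
E
```

```text
t 2.7 travel [119.5 -39.1  29.7] dr [-0.03 -4.19  0.02] deg 25.1
```

Emit:
arm_command(
  commands=[
    {"travel": [12,-4,3],"dr": [0,-0.4,0],"gripper": -1},
    {"travel": [24,-8,6],"dr": [0,-0.8,0],"gripper": -1},
    {"travel": [36,-12,9],"dr": [0,-1.3,0],"gripper": -1},
    {"travel": [50,-16,12],"dr": [0,-1.8,0],"gripper": -1},
    {"travel": [64,-20,15],"dr": [0,-2.2,0],"gripper": -1},
    {"travel": [78,-24,18],"dr": [0,-2.7,0],"gripper": -1},
    {"travel": [90,-28,22],"dr": [0,-3.2,0],"gripper": -1},
    {"travel": [105,-34,26],"dr": [0,-3.7,0],"gripper": -1},
    {"travel": [119,-39,30],"dr": [0,-4.2,0],"gripper": -1},
    {"travel": [119,-39,30],"dr": [0,-4.2,0],"gripper": -1},
  ],
)

```text
time: 3.7
tcp_pos: [0.5026, 0.2467, 0.287]
ee_rot: [0.021, 0.821, -0.119]
wrist_force: [0.3, -0.4, -1.0]
width: 0.0854
```

```bash
python3 - <<'E'
from kin import *
import kin
o=st()
D=[(np.array([-1.3167,0.7065,-0.0276,1.4846,0.022,0.9509,-0.0755]),np.array([0.1676,0.55,0.2313])),
([-0.8314,0.3555,0.0857,1.7643,0.3187,0.8153,0.5251],np.array([0.4335,0.2665,0.3606])),(o['qpos'],o['tcp_pos'])]
z=np.array([0,0,1.])
def fit(cols):
    A=[];b=[]
    for q,p in D:
        F=frames(q);full=[z]+[F[i][:,k] for i,k in cols];A.append(np.column_stack(full));b.append(p)
    A=np.vstack(A);b=np.hstack(b);s=np.linalg.lstsq(A,b,rcond=None)[0];return s,np.abs(A@s-b).max()
base=[(2,2),(4,2),(6,2)]
import itertools
ex=[(0,0),(0,1),(2,0),(2,1),(4,0),(4,1),(6,0),(6,1),(1,0),(1,1),(3,0),(3,2),(5,0),(5,2)]
res=[]
for n in (0,1,2):
    for e in itertools.combinations(ex,n):
        s,r=fit(base+list(e));res.append((r,e,s))
res.sort(key=lambda r:r[0])
for r in res[:8]: print(r)
E
```

```text
t 3.7 pos [0.5026 0.2467 0.287 ] w 0.0854 F [ 0.3123 -0.3595 -1.0232] 
q [-1.3321  0.6924  0.9192  2.119   1.104   0.0011 -0.3339] x [ 0.675  -0.0976 -0.7313] y [ 0.114   0.9931 -0.0274]
(np.float64(5.068727307544485e-05), ((0, 1), (2, 1)), array([ 0.3128,  0.5213,  0.2897,  0.3093, -0.0102, -0.0217]))
(np.float64(5.0687273075722405e-05), ((2, 1), (1, 1)), array([ 0.3128,  0.5213,  0.2897,  0.3093, -0.0217, -0.0102]))
(np.float64(0.0005988232080831879), ((2, 1), (3, 0)), array([ 0.3048,  0.5114,  0.2853,  0.3093, -0.032 , -0.0165]))
(np.float64(0.0012652175619243256), ((0, 1), (3, 0)), array([ 0.3302,  0.5421,  0.2993,  0.3095, -0.0317,  0.0349]))
(np.float64(0.0012652175619243256), ((1, 1), (3, 0)), array([ 0.3302,  0.5421,  0.2993,  0.3095, -0.0317,  0.0349]))
(np.float64(0.0014068439804746924), ((2, 1), (4, 0)), array([ 0.3195,  0.5181,  0.2851,  0.3232, -0.0317, -0.0084]))
(np.float64(0.002601821770729096), ((2, 1), (4, 1)), array([ 0.3182,  0.5119,  0.2959,  0.3061, -0.0209, -0.0112]))
(np.float64(0.002602025262841978), ((4, 1), (1, 0)), array([ 0.3032,  0.5037,  0.3211,  0.2817, -0.0351, -0.0211]))
```

```bash
cat >> kin.py <<'E'
P=np.array([ 0.3128,  0.5213,  0.2897,  0.3093, -0.0102, -0.0217])
def fk(q):
    A=frames(q);z=np.array([0,0,1.])
    return P[0]*z+P[1]*A[2][:,2]+P[2]*A[4][:,2]+P[3]*A[6][:,2]+P[4]*A[0][:,1]+P[5]*A[2][:,1],A[6]@E
E
python3 - <<'E'
from kin import *
o=manip.get_obs();q=o['qpos'];rng=np.random.default_rng(0)
c=np.array([.609,.213,.145])
seeds=[q]+[rng.uniform(LO,HI) for _ in range(16)]
def show(tag,c,Rg):
    res=ik(c,Rg,seeds); res=[r for r in res if r[0]<1 and r[1]<1]
    print(tag,len(res))
    for r in sorted(res,key=lambda r:np.abs(r[2]-q).max())[:2]: print('   ',r[2])
for pitch in (0,20,30,40,50,60,70):
  for fl in (0,1): show(('grasp',pitch,fl),c,Rt(-.09,pitch,fl))
for pitch in (90,110,120,130,140):
    show(('lay',pitch),np.array([.48,0,.02]),Rt(0,pitch))
E
```

```text
('grasp', 0, 0) 6
    [-0.9311  1.4382  0.2921  2.2147  2.2173  1.6324 -2.1441]
    [-0.9794  1.4607  0.3771  2.2162  2.2211  1.561  -2.2071]
('grasp', 0, 1) 6
    [-1.2667  1.754   0.9964  2.2247  2.4289  1.0387  0.3721]
    [-0.8213  1.4042  0.1056  2.2112  2.2251  1.7857  1.1344]
('grasp', 20, 0) 8
    [-0.812   1.1556  0.1618  2.2696  2.4201  1.3173 -1.885 ]
    [-0.8276  1.1598  0.1905  2.2701  2.429   1.3013 -1.9073]
('grasp', 20, 1) 7
    [-1.1276  1.3627  0.8227  2.2801  2.7715  1.0043  0.6128]
    [-0.6368  1.1381 -0.1526  2.2634  2.3507  1.4992  1.4846]
('grasp', 30, 0) 9
    [-0.7157  1.0182  0.0599  2.2237  2.4278  1.0859 -1.6905]
    [-0.7306  1.0204  0.0869  2.2242  2.4393  1.0723 -1.7117]
('grasp', 30, 1) 7
    [-1.0462  1.177   0.7233  2.2349  2.8801  0.8295  0.7686]
    [-0.5751  1.0146 -0.1929  2.2187  2.3402  1.2216  1.6336]
('grasp', 40, 0) 8
    [-0.6197  0.9105 -0.0244  2.1352  2.3466  0.8163 -1.4636]
    [-0.0829  1.1585 -1.1156  2.1171  2.1092  1.5625 -0.7954]
('grasp', 40, 1) 6
    [-0.9499  1.0202  0.6095  2.1466  2.9358  0.5797  0.9175]
    [-0.5853  0.9097
[... 895 characters left out ...]
.7074]
('lay', 90) 6
    [ 0.0823  0.9618 -0.2706  1.9959  0.8436  0.2979  0.6745]
    [-0.0107  0.9535 -0.1014  1.9992  0.4109  0.2082  1.0984]
('lay', 110) 7
    [ 0.1603  1.0864 -0.44    1.6072  0.4403  0.9106  1.1002]
    [ 0.1063  1.0708 -0.3267  1.6093  0.3281  0.8719  1.2043]
('lay', 120) 7
    [ 0.1116  1.1594 -0.3616  1.4085  0.2906  1.159   1.2495]
    [ 0.0698  1.1496 -0.2668  1.4103  0.209   1.1373  1.3233]
('lay', 130) 8
    [ 0.0641  1.2514 -0.2795  1.2025  0.188   1.4151  1.3495]
    [ 0.0389  1.247  -0.2155  1.2037  0.1384  1.4052  1.3925]
('lay', 140) 8
    [ 0.0265  1.362  -0.2106  0.9843  0.1191  1.68    1.414 ]
    [ 0.0168  1.3608 -0.1817  0.9848  0.0981  1.6769  1.431 ]
```

```bash
python3 - <<'E'
from kin import *
o=manip.get_obs();q=o['qpos'];rng=np.random.default_rng(1)
Rg=Rt(-.09,15);c=np.array([.609,.213,.145]);pre=c-.15*Rg[:,0];print('pre',pre)
seeds=[q]+[np.clip(q+rng.normal(0,.6,7),LO,HI) for _ in range(20)]+[rng.uniform(LO,HI) for _ in range(20)]
res=[r for r in ik(pre,Rg,seeds) if r[0]<1 and r[1]<1]
res.sort(key=lambda r:np.abs(r[2]-q).max())
for r in res[:5]: print(r[2])
qg=res[0][2]
R0=R.from_rotvec(o['ee_rot']).as_matrix()
for s in np.linspace(0,1,11):
    p,M=fk(q+s*(qg-q)); print(round(s,1),p,'t',np.round(R0.T@(p-o['tcp_pos'])*1000),'dr',np.round(R.from_matrix(R0.T@M).as_rotvec()/np.radians(6),2),'x',M[:,0])
E
```

```text
pre [0.4647 0.226  0.1838]Traceback (most recent call last):
  File "<stdin>", line 8, in <module>
IndexError: list index out of range
```

```bash
python3 - <<'E'
from kin import *
o=manip.get_obs();q=o['qpos'];rng=np.random.default_rng(1)
seeds=[q]+[np.clip(q+rng.normal(0,.6,7),LO,HI) for _ in range(12)]+[rng.uniform(LO,HI) for _ in range(12)]
for pt in (10,20,30,35,40):
  for d in (.08,.11,.14):
    Rg=Rt(-.09,pt);c=np.array([.609,.213,.145]);pre=c-d*Rg[:,0]
    res=[r for r in ik(pre,Rg,seeds) if r[0]<1 and r[1]<1]
    res.sort(key=lambda r:np.abs(r[2]-q).max())
    print(pt,d,len(res),res[0][2] if res else '')
E
```

```text
10 0.08 19 [-0.7523  1.312  -0.3097  2.45    2.0816  1.9746 -1.9149]
10 0.11 0 
10 0.14 0 
20 0.08 21 [-0.5188  1.1939 -0.6999  2.45    2.0977  1.9631 -1.5382]
20 0.11 0 
20 0.14 0 
30 0.08 20 [-0.6963  0.9296 -0.2188  2.3928  2.2204  1.2882 -1.6017]
30 0.11 20 [-0.7443  0.8968 -0.2423  2.4493  2.1587  1.3087 -1.629 ]
30 0.14 0 
35 0.08 18 [-0.6451  0.8493 -0.2377  2.3363  2.1957  1.1195 -1.4735]
35 0.11 18 [-0.7246  0.8019 -0.1885  2.3864  2.1645  1.0923 -1.5167]
35 0.14 18 [-0.7871  0.7542 -0.1781  2.4292  2.1106  1.0812 -1.5299]
40 0.08 19 [-0.6537  0.7778 -0.1463  2.27    2.182   0.8919 -1.3878]
40 0.11 21 [-0.7048  0.7243 -0.1343  2.3109  2.1327  0.8807 -1.3863]
40 0.14 21 [-0.7643  0.6687 -0.1143  2.3451  2.0759  0.8621 -1.3761]
```

```bash
python3 - <<'E'
from kin import *
o=manip.get_obs();q=o['qpos'];rng=np.random.default_rng(1)
seeds=[q]+[np.clip(q+rng.normal(0,.6,7),LO,HI) for _ in range(30)]
Rg=Rt(-.09,36);c=np.array([.609,.213,.145]);pre=c-.13*Rg[:,0]
res=[r for r in ik(pre,Rg,seeds) if r[0]<1 and r[1]<1]
res.sort(key=lambda r:np.abs(r[2]-q).max())
qg=res[0][2];print(pre,qg)
R0=R.from_rotvec(o['ee_rot']).as_matrix()
for s in np.linspace(0,1,11):
    p,M=fk(q+s*(qg-q)); print(round(s,1),p,'t',np.round(R0.T@(p-o['tcp_pos'])*1000).tolist(),'dr',np.round(R.from_matrix(R0.T@M).as_rotvec()/np.radians(6),2).tolist(),'x',M[:,0],'y',M[:,1])
E
```

```text
[0.5043 0.2225 0.2214] [-0.7439  0.753  -0.2005  2.3998  2.1138  1.0584 -1.4848]
0.0 [0.5026 0.2467 0.2869] t [0.0, 0.0, -0.0] dr [0.0, 0.0, 0.0] x [ 0.675  -0.0976 -0.7313] y [ 0.114   0.9931 -0.0274]
0.1 [0.4892 0.2185 0.2598] t [14.0, -29.0, -26.0] dr [-0.09, 0.42, -0.88] x [ 0.6292 -0.1861 -0.7547] y [ 0.1676  0.9805 -0.1021]
0.2 [0.4788 0.1938 0.2406] t [23.0, -54.0, -46.0] dr [-0.23, 0.63, -1.63] x [ 0.5979 -0.2613 -0.7578] y [ 0.2049  0.9638 -0.1707]
0.3 [0.4724 0.1739 0.2278] t [30.0, -74.0, -58.0] dr [-0.41, 0.65, -2.2] x [ 0.5839 -0.319  -0.7465] y [ 0.2274  0.947  -0.2268]
0.4 [0.4703 0.1599 0.2197] t [36.0, -88.0, -64.0] dr [-0.6, 0.5, -2.56] x [ 0.5878 -0.3559 -0.7265] y [ 0.2375  0.9344 -0.2656]
0.5 [0.4722 0.1527 0.2149] t [41.0, -95.0, -65.0] dr [-0.75, 0.22, -2.69] x [ 0.6078 -0.3696 -0.7028] y [ 0.2368  0.9292 -0.2838]
0.6 [0.4774 0.1527 0.2122] t [47.0, -94.0, -63.0] dr [-0.85, -0.15, -2.56] x [ 0.6408 -0.3584 -0.6789] y [ 0.2263  0.9332 -0.279 ]
0.7 [0.4845 0.1601 0.2113] t [52.0, -86.0, -59.0] dr [-0.85, -0.58, -2.19] x [ 0.6822 -0.3218 -0.6566] y [ 0.2063  0.9462 -0.2494]
0.8 [0.4923 0.1747 0.212 ] t [55.0, -71.0, -54.0] dr [-0.72, -1.03, -1.56] x [ 0.7268 -0.2604 -0.6356] y [ 0.1767  0.9651 -0.1933]
0.9 [0.4993 0.1959 0.2151] t [55.0, -49.0, -48.0] dr [-0.43, -1.46, -0.71] x [ 0.7695 -0.1763 -0.6138] y [ 0.1377  0.9843 -0.1101]
1.0 [0.5043 0.2225 0.2214] t [51.0, -22.0, -42.0] dr [0.04, -1.84, 0.35] x [ 0.8057 -0.0727 -0.5878] y [ 0.0899  0.996  -0.    ]
```

Emit:
arm_command(
  commands=[
    {"travel": [14,-29,-26],"dr": [-0.09,0.42,-0.88],"gripper": -1},
    {"travel": [23,-54,-46],"dr": [-0.23,0.63,-1.63],"gripper": -1},
    {"travel": [30,-74,-58],"dr": [-0.41,0.65,-2.2],"gripper": -1},
    {"travel": [36,-88,-64],"dr": [-0.6,0.5,-2.56],"gripper": -1},
    {"travel": [41,-95,-65],"dr": [-0.75,0.22,-2.69],"gripper": -1},
    {"travel": [47,-94,-63],"dr": [-0.85,-0.15,-2.56],"gripper": -1},
    {"travel": [52,-86,-59],"dr": [-0.85,-0.58,-2.19],"gripper": -1},
    {"travel": [55,-71,-54],"dr": [-0.72,-1.03,-1.56],"gripper": -1},
    {"travel": [55,-49,-48],"dr": [-0.43,-1.46,-0.71],"gripper": -1},
    {"travel": [51,-22,-42],"dr": [0,-1.84,0.35],"gripper": -1},
  ],
)

```text
time: 4.7
tcp_pos: [0.5045, 0.2193, 0.2522]
ee_rot: [-0.103, 0.721, -0.299]
wrist_force: [-1.3, -2.3, -0.7]
width: 0.0851
```

```bash
python3 - <<'E'
from h import *
st(); snap('wrist','w2.png'); plan([.5043,.2225,.2214],Rt(-.09,36))
for n in ('wanted_center','wanted_slot'): print(n,[(np.round(d['xy']).tolist(),round(d['confidence'],2)) for d in manip.mark_of('wrist',n)])
E
```

```text
t 4.7 pos [0.5045 0.2193 0.2522] w 0.0851 F [-1.2686 -2.2821 -0.7034] 
q [-1.4006  0.908   1.0037  2.1409  1.6702  0.0757 -1.024 ] x [ 0.7106 -0.3042 -0.6344] y [ 0.2335  0.9526 -0.1952]
t 4.75 travel [ 17.   14.3 -22. ] dr [ 0.59 -0.85  2.38] deg 15.6
wanted_center [([324.0, 193.0], 0.66), ([443.0, 143.0], 0.63)]
wanted_slot [([447.0, 182.0], 0.88), ([314.0, 251.0], 0.81)]
```

View pics/w2.png

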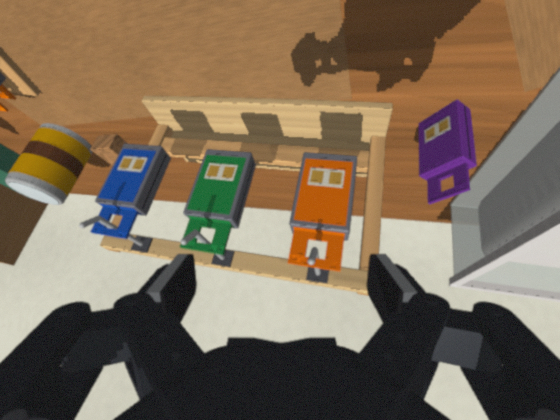

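Emit:
arm_command(
  commands=[
    {"travel": [3,2,-4],"dr": [0.1,-0.1,0.4],"gripper": -1},
    {"travel": [6,4,-8],"dr": [0.2,-0.25,0.8],"gripper": -1},
    {"travel": [9,7,-12],"dr": [0.3,-0.4,1.2],"gripper": -1},
    {"travel": [12,10,-16],"dr": [0.4,-0.6,1.7],"gripper": -1},
    {"travel": [15,12,-20],"dr": [0.5,-0.8,2.1],"gripper": -1},
    {"travel": [17,14,-22],"dr": [0.6,-0.85,2.4],"gripper": -1},
    {"travel": [17,14,-22],"dr": [0.6,-0.85,2.4],"gripper": -1},
    {"travel": [17,14,-22],"dr": [0.6,-0.85,2.4],"gripper": -1},
    {"travel": [17,14,-22],"dr": [0.6,-0.85,2.4],"gripper": -1},
    {"travel": [17,14,-22],"dr": [0.6,-0.85,2.4],"gripper": -1},
  ],
)

```text
time: 5.85
tcp_pos: [0.5041, 0.2235, 0.2213]
ee_rot: [0.03, 0.632, -0.084]
wrist_force: [0.1, 0.4, -0.0]
width: 0.0856
```

```bash
python3 - <<'E'
from h import *
st(); snap('wrist','w3.png'); plan([.5043,.2225,.2214],Rt(-.09,36))
for n in ('wanted_center','wanted_slot'): print(n,[(np.round(d['xy']).tolist(),round(d['confidence'],2)) for d in manip.mark_of('wrist',n)])
import cv2
a=cv2.imread('pics/w3.png'); cv2.imwrite('pics/w3b.png',cv2.resize(a[100:330,130:420],None,fx=2.6,fy=2.6,interpolation=cv2.INTER_CUBIC))
E
```

```text
t 5.85 pos [0.5041 0.2235 0.2213] w 0.0856 F [ 0.1247  0.4284 -0.008 ] 
q [-1.0005  0.7766  0.2731  2.4064  2.3763  0.8135 -1.7629] x [ 0.8038 -0.069  -0.5909] y [0.0872 0.9962 0.0024]
t 5.9 travel [ 0.1 -0.9  0.3] dr [-0.   -0.04 -0.04] deg 0.3
wanted_center [([285.0, 208.0], 0.94), ([390.0, 138.0], 0.67)]
wanted_slot [([395.0, 179.0], 0.76), ([284.0, 266.0], 0.72)]
```

View pics/w3b.png

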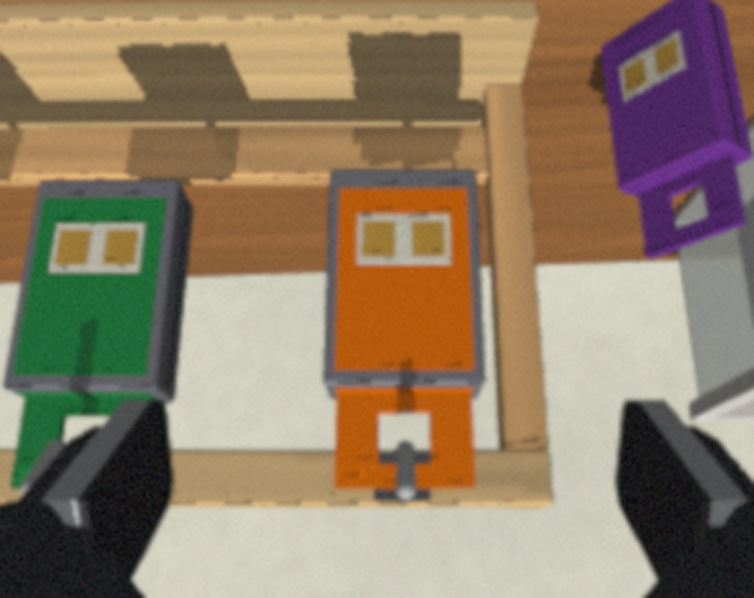

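```bash
python3 - <<'E'
from h import *
from scipy.optimize import least_squares
m=manip.camera_model('wrist')
C=lambda x,y:(130+(x+.5)/2.6-.5,100+(y+.5)/2.6-.5)
obs=[(C(330,171),(-.013,-.028,-.042)),(C(478,171),(-.013,.028,-.042)),(C(484,383),(-.013,.028,.042)),(C(325,383),(-.013,-.028,.042)),
(C(337,487),(-.002,-.024,.075)),(C(474,485),(-.002,.024,.075))]
# image: left = -y? 
def f(p,n=6):
    c,s=np.cos(p[3]),np.sin(p[3]);r=[]
    for xy,q in obs[:n]:
        r.append(proj('',[p[0]+c*q[0]-s*q[1],p[1]+s*q[0]+c*q[1],p[2]+q[2]],m)-np.array(xy))
    return np.array(r).ravel()
r=least_squares(f,[.61,.213,.15,-.09]);print(r.x);print(r.fun.reshape(-1,2))
r=least_squares(lambda p:f([p[0],p[1],.151,p[2]]),[.61,.213,-.09]);print(r.x);print(r.fun.reshape(-1,2))
rk=np.array([0.6799,0.0939]);a=-.0906
d=r.x[:2]-rk;print('rack frame',np.cos(a)*d[0]+np.sin(a)*d[1],-np.sin(a)*d[0]+np.cos(a)*d[1])
# peg tip pixel in wrist
print(proj('',[.5818,.2183,.229],m),C(405,490))
E
```

```text
[ 0.6191  0.2169  0.1491 -0.0949]
[[ 0.3003 -0.1367]
 [-0.929  -0.1354]
 [ 0.7046  0.438 ]
 [-0.1239  0.608 ]
 [-0.2972 -0.6761]
 [ 0.283  -0.123 ]]
[ 0.6147  0.2172 -0.0984]
[[-0.1569 -0.7063]
 [-0.4555 -0.6055]
 [ 1.3039  1.4182]
 [-0.6783  1.544 ]
 [-0.8098  1.0007]
 [ 0.7619  1.5646]]
rack frame -0.07613410486767963 0.11689907804192431
[283.961  288.2041] (285.46153846153845, 288.1538461538462)
```

```bash
python3 - <<'E'
from kin import *
Rg=Rt(-.095,36);g=np.array([.620,.2168,.140])
plan(g,Rg); plan(g-.05*Rg[:,0],Rg)
q=manip.get_obs()['qpos']
print(ik(g,Rg,[q]),ik(g+[-.06,.005,.05],Rg,[q]))
E
```

```text
t 6.0 travel [141.6   3.4   3.1] dr [ 0.02 -0.04 -0.08] deg 0.5
t 6.0 travel [91.6  3.8  2.9] dr [ 0.02 -0.04 -0.08] deg 0.5
[(np.float64(1.3019219012689906e-05), np.float64(1.7238760831149456e-06), array([-0.7848,  0.986 ,  0.2512,  2.1385,  2.5213,  0.7861, -1.758 ]))] [(np.float64(6.307385781281986e-06), np.float64(8.224681463141265e-07), array([-0.8955,  0.8644,  0.268 ,  2.2832,  2.4448,  0.7943, -1.7534]))]
```

Emit:
arm_command(
  commands=[
    {"travel": [16,3.5,3],"dr": [0,0,-0.1],"gripper": -1},
    {"travel": [32,3.5,3],"dr": [0,0,-0.1],"gripper": -1},
    {"travel": [50,3.5,3],"dr": [0,0,-0.1],"gripper": -1},
    {"travel": [68,3.5,3],"dr": [0,0,-0.1],"gripper": -1},
    {"travel": [86,3.5,3],"dr": [0,0,-0.1],"gripper": -1},
    {"travel": [104,3.5,3],"dr": [0,0,-0.1],"gripper": -1},
    {"travel": [118,3.5,3],"dr": [0,0,-0.1],"gripper": -1},
    {"travel": [130,3.5,3],"dr": [0,0,-0.1],"gripper": -1},
    {"travel": [138,3.5,3],"dr": [0,0,-0.1],"gripper": -1},
    {"travel": [141,3.5,3],"dr": [0,0,-0.1],"gripper": -1},
  ],
)

```text
time: 7.0
tcp_pos: [0.6198, 0.2168, 0.1399]
ee_rot: [0.027, 0.632, -0.094]
wrist_force: [-0.4, 0.0, -1.3]
width: 0.0855
```

```bash
python3 - <<'E'
from h import *
st(); snap('wrist','w4.png'); plan([.620,.2168,.140],Rt(-.095,36)); snap('scene','s4.png')
a=cv2.imread('pics/s4.png')[150:330,210:420]; cv2.imwrite('pics/s4b.png',cv2.resize(a,None,fx=3.3,fy=3.3,interpolation=cv2.INTER_CUBIC))
E
```

```text
t 7.0 pos [0.6198 0.2168 0.1399] w 0.0855 F [-0.4295  0.0324 -1.2874] 
q [-0.7852  0.9838  0.2532  2.1341  2.5165  0.7752 -1.7493] x [ 0.8026 -0.0794 -0.5912] y [ 0.0958  0.9954 -0.0037]
t 7.05 travel [ 0.1 -0.   0.2] dr [ 0.02 -0.04  0.03] deg 0.3
```

View pics/w4.png

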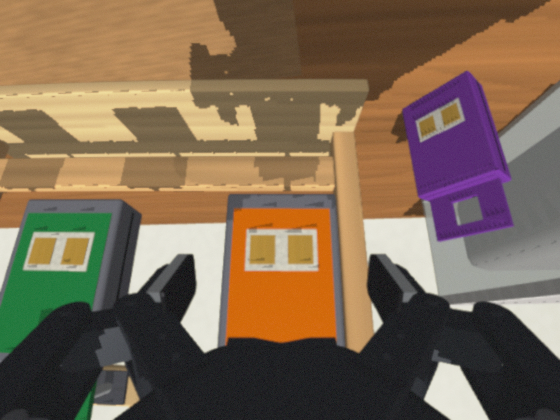

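View pics/s4b.png

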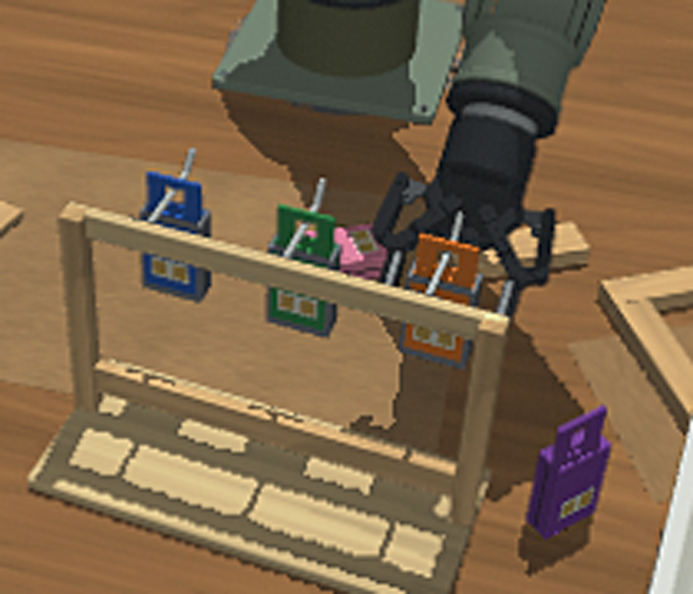

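Emit:
arm_command(
  commands=[
    {"travel": [0,0,0],"dr": [0,0,0],"gripper": -0.6},
    {"travel": [0,0,0],"dr": [0,0,0],"gripper": -0.5},
    {"travel": [0,0,0],"dr": [0,0,0],"gripper": -0.4},
    {"travel": [0,0,0],"dr": [0,0,0],"gripper": -0.3},
    {"travel": [0,0,0],"dr": [0,0,0],"gripper": -0.2},
    {"travel": [0,0,0],"dr": [0,0,0],"gripper": 0},
    {"travel": [0,0,0],"dr": [0,0,0],"gripper": 0.5},
    {"travel": [0,0,0],"dr": [0,0,0],"gripper": 1},
    {"travel": [0,0,0],"dr": [0,0,0],"gripper": 1},
    {"travel": [0,0,0],"dr": [0,0,0],"gripper": 1},
  ],
)

```text
time: 8.1
tcp_pos: [0.6196, 0.2169, 0.1403]
ee_rot: [0.027, 0.632, -0.094]
wrist_force: [-1.1, 0.6, 5.3]
width: 0.0546
```

```bash
python3 - <<'E'
from h import *
st(); snap('wrist','w5.png')
m=manip.camera_model('wrist')
a=cv2.imread('pics/w5.png'); cv2.imwrite('pics/w5b.png',cv2.resize(a[150:420,150:420],None,fx=2.2,fy=2.2,interpolation=cv2.INTER_CUBIC))
E
```

```text
t 8.1 pos [0.6196 0.2169 0.1403] w 0.0546 F [-1.0735  0.5589  5.3085] 
q [-0.7858  0.9829  0.2532  2.1348  2.5163  0.7756 -1.7495] x [ 0.8029 -0.0792 -0.5908] y [ 0.0957  0.9954 -0.0034]
```

View pics/w5b.png

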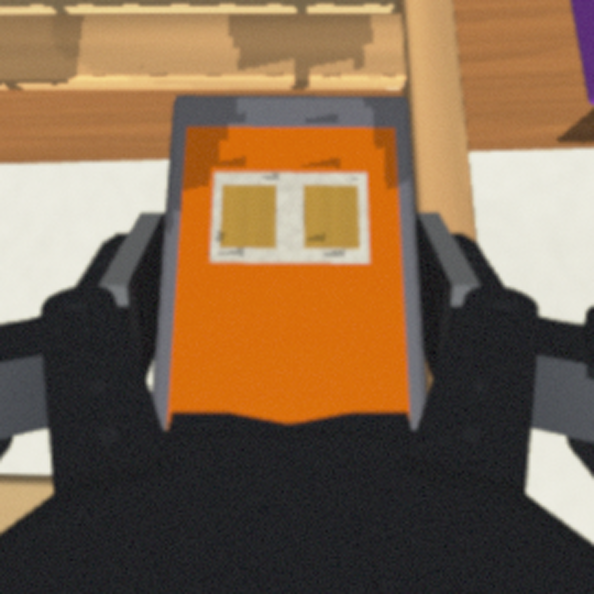

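Emit:
arm_command(
  commands=[
    {"travel": [-0.6,0,0.8],"dr": [0,0,0],"gripper": 1},
    {"travel": [-1.2,0,1.6],"dr": [0,0,0],"gripper": 1},
    {"travel": [-1.8,0,2.4],"dr": [0,0,0],"gripper": 1},
    {"travel": [-2.4,0,3.2],"dr": [0,0,0],"gripper": 1},
    {"travel": [-3,0,4],"dr": [0,0,0],"gripper": 1},
    {"travel": [-3.5,0,4.8],"dr": [0,0,0],"gripper": 1},
    {"travel": [-3.5,0,4.8],"dr": [0,0,0],"gripper": 1},
    {"travel": [-3.5,0,4.8],"dr": [0,0,0],"gripper": 1},
    {"travel": [-3.5,0,4.8],"dr": [0,0,0],"gripper": 1},
    {"travel": [-3.5,0,4.8],"dr": [0,0,0],"gripper": 1},
  ],
)

```text
time: 9.15
tcp_pos: [0.6196, 0.217, 0.1462]
ee_rot: [0.027, 0.632, -0.094]
wrist_force: [-0.6, 0.8, -2.4]
width: 0.0547
```

```bash
python3 - <<'E'
from h import *
st(); print(manip.get_obs()['ft_torque']);snap('scene','s6.png')
for n in ('wanted_slot',): print(n,[(np.round(d['xy']).tolist(),round(d['confidence'],2)) for d in manip.mark_of('scene',n)])
a=cv2.imread('pics/s6.png')[200:270,310:390]; cv2.imwrite('pics/s6b.png',cv2.resize(a,None,fx=8,fy=8,interpolation=cv2.INTER_CUBIC))
E
```

```text
t 9.15 pos [0.6196 0.217  0.1462] w 0.0547 F [-0.5878  0.7943 -2.4326] 
q [-0.7888  0.9701  0.2587  2.1343  2.5132  0.7629 -1.7413] x [ 0.8029 -0.0792 -0.5909] y [ 0.0957  0.9954 -0.0034]
[ 0.0834  1.1855 -0.0124]
wanted_slot [([386.0, 280.0], 0.97)]
```

View pics/s6b.png

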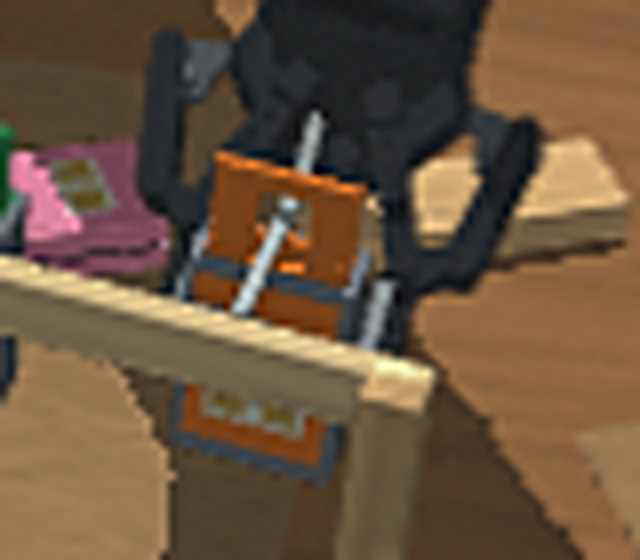

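Emit:
arm_command(
  commands=[
    {"travel": [-1.2,0,-0.9],"dr": [0,0,0],"gripper": 1},
    {"travel": [-2.4,0,-1.8],"dr": [0,0,0],"gripper": 1},
    {"travel": [-4,0,-3],"dr": [0,0,0],"gripper": 1},
    {"travel": [-5.6,0,-4.1],"dr": [0,0,0],"gripper": 1},
    {"travel": [-7.3,0,-5.3],"dr": [0,0,0],"gripper": 1},
    {"travel": [-8.9,0,-6.5],"dr": [0,0,0],"gripper": 1},
    {"travel": [-10.5,0,-7.7],"dr": [0,0,0],"gripper": 1},
    {"travel": [-11.7,0,-8.6],"dr": [0,0,0],"gripper": 1},
    {"travel": [-12.1,0,-8.9],"dr": [0,0,0],"gripper": 1},
    {"travel": [-12.1,0,-8.9],"dr": [0,0,0],"gripper": 1},
  ],
)

```text
time: 10.25
tcp_pos: [0.6046, 0.2184, 0.1462]
ee_rot: [0.027, 0.632, -0.094]
wrist_force: [0.2, -0.2, -1.8]
width: 0.0545
```

```bash
python3 - <<'E'
from h import *
st(); print(manip.get_obs()['ft_torque']);snap('scene','s7.png')
a=cv2.imread('pics/s7.png')[190:270,310:390]; cv2.imwrite('pics/s7b.png',cv2.resize(a,None,fx=7.5,fy=7.5,interpolation=cv2.INTER_CUBIC))
E
```

```text
t 10.25 pos [0.6046 0.2184 0.1462] w 0.0545 F [ 0.1688 -0.1839 -1.8407] 
q [-0.8078  0.9679  0.25    2.1744  2.5039  0.7952 -1.7605] x [ 0.8029 -0.0792 -0.5908] y [ 0.0956  0.9954 -0.0035]
[0.0697 1.1661 0.0008]
```

View pics/s7b.png

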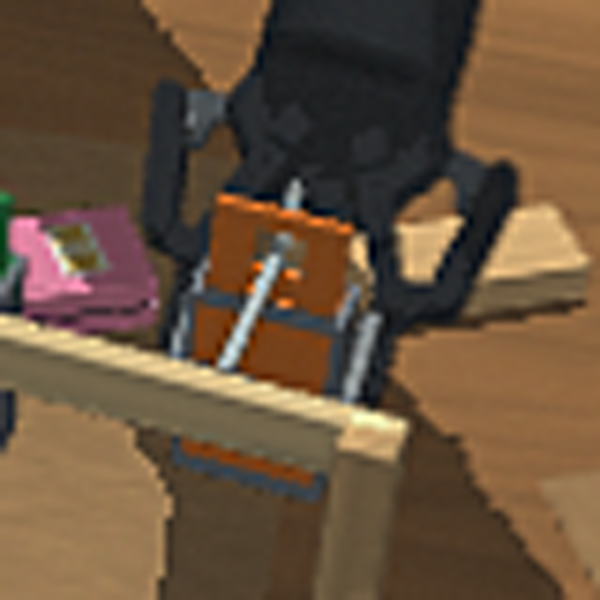

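Emit:
arm_command(
  commands=[
    {"travel": [-1.1,0,0],"dr": [0,0,0],"gripper": 1},
    {"travel": [-2.2,0,0],"dr": [0,0,0],"gripper": 1},
    {"travel": [-3.6,0,0],"dr": [0,0,0],"gripper": 1},
    {"travel": [-5,0,0],"dr": [0,0,0],"gripper": 1},
    {"travel": [-6.4,0,-0.2],"dr": [0,0,0],"gripper": 1},
    {"travel": [-8.4,0,-0.3],"dr": [0,0,0],"gripper": 1},
    {"travel": [-9.7,0,-0.3],"dr": [0,0,0],"gripper": 1},
    {"travel": [-11,0,-0.3],"dr": [0,0,0],"gripper": 1},
    {"travel": [-12.2,0,-0.3],"dr": [0,0,0],"gripper": 1},
    {"travel": [-12.2,0,-0.3],"dr": [0,0,0],"gripper": 1},
  ],
)

```text
time: 11.3
tcp_pos: [0.5946, 0.2194, 0.1533]
ee_rot: [0.027, 0.632, -0.094]
wrist_force: [0.1, -0.8, -1.5]
width: 0.0544
```

```bash
python3 - <<'E'
from h import *
st(); print(manip.get_obs()['ft_torque']);snap('scene','s8.png')
a=cv2.imread('pics/s8.png')[190:270,310:390]; cv2.imwrite('pics/s8b.png',cv2.resize(a,None,fx=7.5,fy=7.5,interpolation=cv2.INTER_CUBIC))
E
```

```text
t 11.3 pos [0.5946 0.2194 0.1533] w 0.0544 F [ 0.1446 -0.7584 -1.4941] 
q [-0.8247  0.951   0.2508  2.1999  2.493   0.801  -1.7631] x [ 0.8029 -0.0792 -0.5908] y [ 0.0956  0.9954 -0.0034]
[0.1181 1.1327 0.0255]
```

View pics/s8b.png

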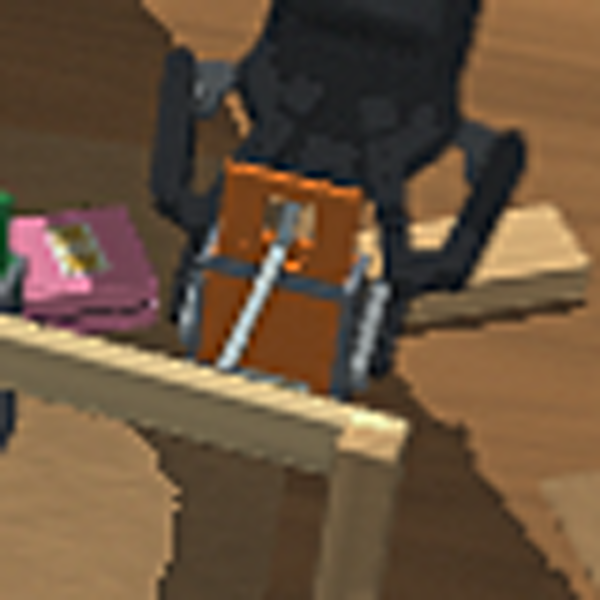

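Emit:
arm_command(
  commands=[
    {"travel": [-2.8,0,0.4],"dr": [0,0,0],"gripper": 1},
    {"travel": [-5.6,0,0.9],"dr": [0,0,0],"gripper": 1},
    {"travel": [-8.4,0,1.3],"dr": [0,0,0],"gripper": 1},
    {"travel": [-10.9,0,1.3],"dr": [0,0,0],"gripper": 1},
    {"travel": [-12.8,0,0.6],"dr": [0,0,0],"gripper": 1},
    {"travel": [-15.2,0,-1.2],"dr": [0,0,0],"gripper": 1},
    {"travel": [-18.4,0,-3.6],"dr": [0,0,0],"gripper": 1},
    {"travel": [-22.5,0,-6.5],"dr": [0,0,0],"gripper": 1},
    {"travel": [-27.3,0,-10.1],"dr": [0,0,0],"gripper": 1},
    {"travel": [-32.2,0,-13.6],"dr": [0,0,0],"gripper": 1},
  ],
)

```text
time: 12.35
tcp_pos: [0.5602, 0.2228, 0.1612]
ee_rot: [0.027, 0.632, -0.093]
wrist_force: [0.8, 0.2, -1.4]
width: 0.0545
```

```bash
python3 - <<'E'
from h import *
st(); print(manip.get_obs()['ft_torque']);snap('scene','s9.png')
a=cv2.imread('pics/s9.png')[180:270,300:400]; cv2.imwrite('pics/s9b.png',cv2.resize(a,None,fx=6.5,fy=6.5,interpolation=cv2.INTER_CUBIC))
E
```

```text
t 12.35 pos [0.5602 0.2228 0.1612] w 0.0545 F [ 0.7872  0.2349 -1.4423] 
q [-0.8785  0.9309  0.2381  2.2862  2.4601  0.8523 -1.7981] x [ 0.8029 -0.079  -0.5909] y [ 0.0955  0.9954 -0.0034]
[ 0.0754  1.2027 -0.0136]
```

View pics/s9b.png

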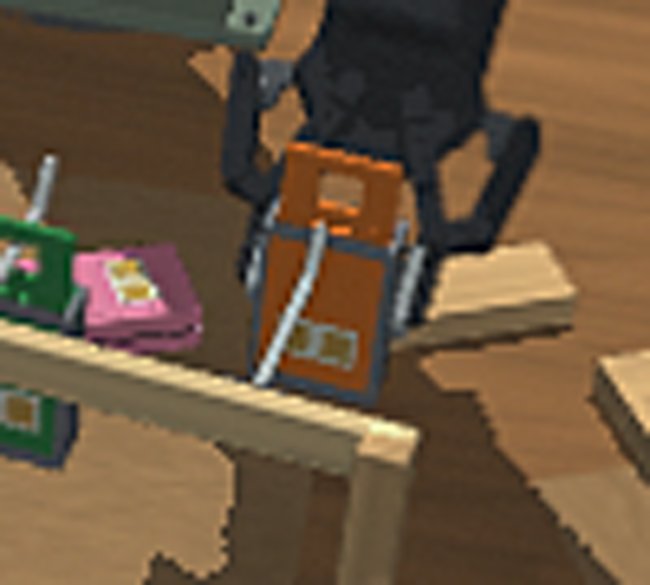

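```bash
cat > path.py <<'E'
from kin import *
def best(pos,Rg,q,n=30,seed=1,w=None):
    rng=np.random.default_rng(seed)
    seeds=[q]+[np.clip(q+rng.normal(0,.7,7),LO,HI) for _ in range(n)]
    res=[r for r in ik(pos,Rg,seeds) if r[0]<1 and r[1]<1]
    res.sort(key=lambda r:np.abs(r[2]-q).max())
    return [r[2] for r in res]
def show(q0,qg,n,o):
    R0=R.from_rotvec(o['ee_rot']).as_matrix()
    for s in np.linspace(0,1,n+1)[1:]:
        p,M=fk(q0+s*(qg-q0)); print(p,'t',np.round(R0.T@(p-o['tcp_pos'])*1000).tolist(),'dr',np.round(R.from_matrix(R0.T@M).as_rotvec()/np.radians(6),2).tolist(),'x',np.round(M[:,0],2),'y',np.round(M[:,1],2))
E
python3 - <<'E'
from path import *
o=manip.get_obs();q=o['qpos']
for pos,pt in (([.45,.1,.32],90),([.45,.0,.32],90),([.45,-.1,.30],90)):
    b=best(np.array(pos),Rt(-.22,pt),q)
    for x in b[:3]: print(pos,x,np.abs(x-q).max())
b=best(np.array([.45,-.14,.02]),Rt(-.22,126),q); print(b[:3])
b=best(np.array([.45,.0,.32]),Rt(-.22,90),q)
show(q,b[0],20,o)
E
```

```text
[0.45, 0.1, 0.32] [ 0.4265  0.8157 -1.57    1.696   0.8197  1.4845  0.1157] 1.9143154054039797
[0.45, 0.1, 0.32] [ 0.4265  0.8157 -1.57    1.696   0.8197  1.4845  0.1157] 1.9143154353146021
[0.45, 0.1, 0.32] [ 0.4265  0.8157 -1.57    1.696   0.8197  1.4845  0.1157] 1.9143155031702634
[0.45, 0.0, 0.32] [ 0.6598  0.7973 -1.57    1.7295  0.8037  1.4596  0.3263] 2.1249619858949482
[0.45, 0.0, 0.32] [ 0.6598  0.7974 -1.57    1.7295  0.8037  1.4596  0.3263] 2.1249621025435297
[0.45, 0.0, 0.32] [ 0.6598  0.7973 -1.57    1.7295  0.8037  1.4596  0.3263] 2.1249621273071853
[0.45, -0.1, 0.3] [ 0.8592  0.8484 -1.57    1.7372  0.8554  1.4605  0.5144] 2.313032145420157
[0.45, -0.1, 0.3] [ 0.8592  0.8484 -1.57    1.7372  0.8554  1.4605  0.5144] 2.3130322889706916
[0.45, -0.1, 0.3] [ 0.8592  0.8484 -1.57    1.7372  0.8554  1.4605  0.5144] 2.313032312299553
[array([ 0.7042,  1.5944, -1.5465,  1.3123,  1.1016,  1.9532,  0.6533]), array([ 0.7032,  1.5854, -1.5272,  1.3124,  1.0906,  1.9384,  0.6606]), array([ 0.7017,  1.5741, -1.5032,  1.3124,  1.0768,  1.9199,  0.6699])]
[0.5725 0.209  0.1601] t [12.0
[... 1524 characters left out ...]
0.46  0.86 -0.22]
[0.5314 0.0044 0.2195] t [-40.0, -220.0, 42.0] dr [1.6, 5.89, -3.75] x [ 0.22 -0.33 -0.92] y [ 0.43  0.87 -0.21]
[0.5166 0.0009 0.2344] t [-60.0, -225.0, 46.0] dr [1.59, 6.62, -3.36] x [ 0.16 -0.28 -0.95] y [ 0.41  0.89 -0.2 ]
[ 0.5011 -0.001   0.2519] t [-83.0, -229.0, 51.0] dr [1.54, 7.31, -2.84] x [ 0.11 -0.22 -0.97] y [ 0.37  0.91 -0.16]
[ 0.4849 -0.0015  0.272 ] t [-108.0, -231.0, 58.0] dr [1.45, 7.94, -2.18] x [ 0.07 -0.15 -0.99] y [ 0.33  0.94 -0.12]
[ 0.4679 -0.0011  0.2948] t [-135.0, -232.0, 66.0] dr [1.32, 8.49, -1.41] x [ 0.03 -0.08 -1.  ] y [ 0.28  0.96 -0.07]
[0.45 0.   0.32] t [-164.0, -233.0, 76.0] dr [1.12, 8.95, -0.53] x [ 0. -0. -1.] y [ 0.22  0.98 -0.  ]
```

```bash
python3 - <<'E'
from path import *
plan([.45,.21,.30],Rt(-.095,45)); plan([.45,.21,.34],Rt(-.095,55))
q=manip.get_obs()['qpos']
for pos,pt in (([.45,.21,.30],45),([.45,.21,.34],55),([.45,.15,.34],65)):
   print(best(np.array(pos),Rt(-.095,pt),q)[:1])
E
```

```text
t 12.4 travel [-169.   -23.8   48.2] dr [0.03 1.46 0.02] deg 8.7
t 12.4 travel [-192.7  -24.    80.5] dr [0.02 3.12 0.03] deg 18.7
[array([-1.2482,  0.4967,  0.6074,  2.3371,  2.047 ,  0.3363, -1.2883])]
[array([-0.1369,  0.4248, -0.9778,  2.0803,  1.2318,  0.9652, -0.3897])]
[array([ 0.2654,  0.5145, -1.3434,  2.008 ,  1.0699,  1.0751, -0.1024])]
```

Emit:
arm_command(
  commands=[
    {"travel": [-18,-2,3],"dr": [0,0,0],"gripper": 1},
    {"travel": [-38,-5,7],"dr": [0,0,0],"gripper": 1},
    {"travel": [-58,-8,14],"dr": [0,0.2,0],"gripper": 1},
    {"travel": [-78,-11,20],"dr": [0,0.5,0],"gripper": 1},
    {"travel": [-98,-14,27],"dr": [0,0.8,0],"gripper": 1},
    {"travel": [-118,-17,34],"dr": [0,1,0],"gripper": 1},
    {"travel": [-138,-20,40],"dr": [0,1.3,0],"gripper": 1},
    {"travel": [-158,-22,46],"dr": [0,1.5,0],"gripper": 1},
    {"travel": [-169,-24,48],"dr": [0,1.5,0],"gripper": 1},
    {"travel": [-169,-24,48],"dr": [0,1.5,0],"gripper": 1},
  ],
)

```text
time: 13.4
tcp_pos: [0.4491, 0.2103, 0.3005]
ee_rot: [0.035, 0.789, -0.09]
wrist_force: [-0.3, -0.2, -2.6]
width: 0.0546
```

```bash
python3 - <<'E'
from path import *
o=st(); q=o['qpos']
plan([.44,.15,.36],Rt(-.095,65)); 
for pos,pt in (([.45,.21,.30],45),([.44,.15,.36],65),([.44,0,.34],90)):
   b=best(np.array(pos),Rt(-.095,pt),q);print(b[0])
# simple DLS simulation
def jac(q):
    J=np.zeros((6,7));p,M=fk(q)
    for i in range(7):
        d=q.copy();d[i]+=1e-5;pp,MM=fk(d);J[:3,i]=(pp-p)/1e-5;J[3:,i]=R.from_matrix(MM@M.T).as_rotvec()/1e-5
    return J
def sim(q,p0,M0,p1,M1,n=40):
    rv=R.from_matrix(M0.T@M1).as_rotvec()
    for k in range(1,n+20):
        s=min(1,k/n);pt=p0+s*(p1-p0);Mt=M0@R.from_rotvec(rv*s).as_matrix()
        for _ in range(2):
            p,M=fk(q);e=np.r_[pt-p,R.from_matrix(Mt@M.T).as_rotvec()]
            J=jac(q);dq=J.T@np.linalg.solve(J@J.T+1e-4*np.eye(6),e);dq=np.clip(dq,-.05,.05);q=np.clip(q+dq,LO,HI)
    return q,np.linalg.norm(e)
p,M=fk(q)
q1,e=sim(q,p,M,np.array([.44,.15,.36]),Rt(-.095,65));print(q1,e)
E
```

```text
t 13.4 pos [0.4491 0.2103 0.3005] w 0.0546 F [-0.331  -0.1601 -2.5721] 
q [-1.2736  0.5031  0.6534  2.3337  2.0701  0.3066 -1.3039] x [ 0.7009 -0.0678 -0.71  ] y [ 0.0938  0.9956 -0.0024]
t 13.4 travel [-44.5 -61.   39.3] dr [0.02 3.29 0.01] deg 19.8
[-1.2641  0.5034  0.6372  2.3375  2.08    0.3207 -1.3192]
[ 0.059   0.3114 -0.8821  1.9891  0.8193  0.8204  0.1736]
[ 0.6157  0.5865 -1.2425  1.7171  0.5809  1.2682  0.7157]
[-1.6958  0.7789  1.52    2.0375  2.0716  0.     -1.0347] 0.8333551286685368
```

```bash
python3 - <<'E'
from path import *
o=manip.get_obs(); q=o['qpos']
for pos,pt in (([.44,.17,.38],75),([.44,.10,.38],85)):
   b=best(np.array(pos),Rt(-.095,pt),q)
   print(b[0],len(b)); show(q,b[0],10,o)
E
```

```text
[-0.0043  0.3448 -0.7875  1.7612  0.5206  1.0099  0.4812] 20
[0.4767 0.2074 0.3081] t [14.0, -0.0, 25.0] dr [0.08, -0.24, -0.11] x [ 0.72 -0.08 -0.69] y [ 0.11  0.99 -0.  ]
[0.4987 0.1994 0.3153] t [25.0, -6.0, 46.0] dr [0.2, -0.34, -0.36] x [ 0.72 -0.11 -0.68] y [ 0.14  0.99 -0.01]
[0.5144 0.1876 0.3219] t [32.0, -17.0, 63.0] dr [0.35, -0.28, -0.69] x [ 0.71 -0.14 -0.69] y [ 0.17  0.99 -0.03]
[0.5232 0.1742 0.3274] t [35.0, -29.0, 74.0] dr [0.49, -0.01, -1.04] x [ 0.69 -0.18 -0.71] y [ 0.21  0.98 -0.04]
[0.5248 0.1615 0.332 ] t [34.0, -42.0, 79.0] dr [0.61, 0.46, -1.35] x [ 0.64 -0.2  -0.74] y [ 0.23  0.97 -0.06]
[0.5193 0.1517 0.3364] t [28.0, -52.0, 79.0] dr [0.68, 1.14, -1.54] x [ 0.58 -0.21 -0.78] y [ 0.25  0.97 -0.08]
[0.5073 0.1468 0.3419] t [16.0, -58.0, 74.0] dr [0.67, 1.98, -1.55] x [ 0.51 -0.2  -0.83] y [ 0.25  0.97 -0.08]
[0.4895 0.1481 0.3499] t [-3.0, -58.0, 67.0] dr [0.58, 2.94, -1.32] x [ 0.43 -0.17 -0.89] y [ 0.22  0.97 -0.08]
[0.4668 0.1559 0.3621] t [-28.0, -53.0, 59.0] dr [0.36, 3.96, -0.8] x [ 0.35 -0.11 -0.93] y [ 0.17  0.98 -0.05]
[0.44 0.17 0.38] t [-60.0, -41
[... 556 characters left out ...]
 -0.71] y [ 0.25  0.96 -0.11]
[0.545  0.1186 0.317 ] t [62.0, -82.0, 85.0] dr [0.55, 0.79, -2.27] x [ 0.59 -0.29 -0.75] y [ 0.29  0.95 -0.14]
[0.5365 0.0999 0.3187] t [56.0, -102.0, 82.0] dr [0.65, 1.76, -2.54] x [ 0.51 -0.31 -0.81] y [ 0.31  0.94 -0.16]
[0.5201 0.0881 0.3233] t [42.0, -115.0, 74.0] dr [0.68, 2.93, -2.52] x [ 0.4  -0.29 -0.87] y [ 0.3   0.94 -0.17]
[0.4975 0.0846 0.3334] t [19.0, -121.0, 65.0] dr [0.61, 4.22, -2.11] x [ 0.29 -0.23 -0.93] y [ 0.26  0.95 -0.15]
[0.4704 0.0891 0.3516] t [-13.0, -119.0, 59.0] dr [0.4, 5.49, -1.26] x [ 0.19 -0.13 -0.97] y [ 0.19  0.98 -0.1 ]
[0.44 0.1  0.38] t [-55.0, -111.0, 57.0] dr [0.02, 6.63, 0.02] x [ 0.09 -0.01 -1.  ] y [ 0.09  1.   -0.  ]
```

Emit:
arm_command(
  commands=[
    {"travel": [14,0,25],"dr": [0.08,-0.24,-0.11],"gripper": 1},
    {"travel": [25,-6,46],"dr": [0.2,-0.34,-0.36],"gripper": 1},
    {"travel": [32,-17,63],"dr": [0.35,-0.28,-0.69],"gripper": 1},
    {"travel": [35,-29,74],"dr": [0.49,0,-1.04],"gripper": 1},
    {"travel": [34,-42,79],"dr": [0.61,0.46,-1.35],"gripper": 1},
    {"travel": [28,-52,79],"dr": [0.68,1.14,-1.54],"gripper": 1},
    {"travel": [16,-58,74],"dr": [0.67,1.98,-1.55],"gripper": 1},
    {"travel": [-3,-58,67],"dr": [0.58,2.94,-1.32],"gripper": 1},
    {"travel": [-28,-53,59],"dr": [0.36,3.96,-0.8],"gripper": 1},
    {"travel": [-60,-41,52],"dr": [0,4.96,0],"gripper": 1},
  ],
)

```text
time: 14.4
tcp_pos: [0.5153, 0.1207, 0.3008]
ee_rot: [0.046, 0.934, -0.241]
wrist_force: [0.7, 0.3, -3.2]
width: 0.055
```

```bash
python3 - <<'E'
from path import *
o=st(); q=o['qpos']
plan([.44,.17,.38],Rt(-.095,75)); plan([.44,.10,.38],Rt(-.12,85)); 
E
```

```text
t 14.4 pos [0.5153 0.1207 0.3008] w 0.055 F [ 0.7325  0.2642 -3.2205] 
q [-0.8411  0.4633  0.4344  2.1155  1.0963  0.2919 -0.1447] x [ 0.5694 -0.1858 -0.8008] y [ 0.2253  0.9721 -0.0653]
t 14.4 travel [-115.5   25.8  -19.5] dr [-0.87  3.56  1.12] deg 23.0
t 14.4 travel [-102.5  -42.2   -9.4] dr [-0.75  5.23  0.96] deg 32.2
```

```bash
python3 - <<'E'
from path import *
plan([.42,-.02,.30],Rt(-.22,95)); q=manip.get_obs()['qpos']; print(best(np.array([.42,-.02,.30]),Rt(-.22,95),q)[:1])
E
```

```text
t 14.4 travel [ -27.5 -158.2  -55.7] dr [0.1  6.93 0.63] deg 41.8
[array([ 0.3431,  0.4701, -0.5769,  1.7925,  0.2492,  1.0425,  1.0216])]
```

Emit:
arm_command(
  commands=[
    {"travel": [-10,-5,-10],"dr": [0,0.5,0.06],"gripper": 1},
    {"travel": [-18,-15,-22],"dr": [0,1.2,0.12],"gripper": 1},
    {"travel": [-25,-32,-32],"dr": [0,2,0.2],"gripper": 1},
    {"travel": [-28,-52,-40],"dr": [0,2.8,0.25],"gripper": 1},
    {"travel": [-28,-74,-45],"dr": [0,3.6,0.3],"gripper": 1},
    {"travel": [-28,-96,-49],"dr": [0,4.4,0.4],"gripper": 1},
    {"travel": [-28,-118,-52],"dr": [0,5.2,0.5],"gripper": 1},
    {"travel": [-28,-138,-54],"dr": [0.1,6,0.55],"gripper": 1},
    {"travel": [-28,-152,-56],"dr": [0.1,6.6,0.6],"gripper": 1},
    {"travel": [-28,-158,-56],"dr": [0.1,6.9,0.63],"gripper": 1},
  ],
)

```text
time: 15.4
tcp_pos: [0.4187, -0.0219, 0.2995]
ee_rot: [0.184, 1.653, -0.171]
wrist_force: [-0.4, 0.3, -2.5]
width: 0.0548
```

```bash
python3 - <<'E'
from path import *
o=st(); q=o['qpos']
Rg=Rt(-.22,126);g=np.array([.44,-.14,.10])
plan(g,Rg); print(best(g,Rg,q)[:1],best(g-[0,0,.08],Rg,q)[:1])
print(best(g-[0,0,.09],Rt(-.22,90),q)[:1])
E
```

```text
t 15.4 pos [ 0.4187 -0.0219  0.2995] w 0.0548 F [-0.4399  0.2981 -2.5009] 
q [ 0.1635  0.4375 -0.2741  1.8007  0.1051  1.0064  1.196 ] x [-0.0875  0.0183 -0.996 ] y [ 0.2218  0.9751 -0.0016]
t 15.4 travel [ 194.7 -110.1   64.6] dr [-0.04  5.15  0.  ] deg 30.9
[array([ 0.2431,  1.0545, -0.0216,  1.3765,  0.0232,  1.3392,  1.5645])] [array([ 0.251 ,  1.179 , -0.0393,  1.3748,  0.0413,  1.2172,  1.548 ])]
[array([ 0.3384,  0.9709, -0.1793,  2.0622,  0.9095,  0.1876,  0.6863])]
```

Emit:
arm_command(
  commands=[
    {"travel": [10,-12,0],"dr": [0,0.5,0],"gripper": 1},
    {"travel": [25,-28,5],"dr": [0,1,0],"gripper": 1},
    {"travel": [45,-44,12],"dr": [0,1.6,0],"gripper": 1},
    {"travel": [68,-60,20],"dr": [0,2.2,0],"gripper": 1},
    {"travel": [92,-76,28],"dr": [0,2.8,0],"gripper": 1},
    {"travel": [116,-90,38],"dr": [0,3.4,0],"gripper": 1},
    {"travel": [140,-102,48],"dr": [0,4,0],"gripper": 1},
    {"travel": [164,-110,56],"dr": [0,4.6,0],"gripper": 1},
    {"travel": [184,-110,62],"dr": [0,5,0],"gripper": 1},
    {"travel": [195,-110,65],"dr": [0,5.15,0],"gripper": 1},
  ],
)

```text
time: 16.4
tcp_pos: [0.4394, -0.1404, 0.0973]
ee_rot: [0.247, 2.194, -0.127]
wrist_force: [0.2, 0.3, -1.3]
width: 0.0547
```

```bash
python3 - <<'E'
from path import *
o=st(); q=o['qpos']
snap('scene','s10.png'); snap('top','t10.png'); snap('wrist','w10.png')
a=cv2.imread('pics/s10.png')[130:330,110:360]; cv2.imwrite('pics/s10b.png',cv2.resize(a,None,fx=3,fy=3,interpolation=cv2.INTER_CUBIC))
E
```

```text
t 16.4 pos [ 0.4394 -0.1404  0.0973] w 0.0547 F [ 0.1742  0.2633 -1.302 ] 
q [ 0.3274  1.0655 -0.209   1.3691  0.1513  1.3615  1.4292] x [-0.5781  0.1311 -0.8053] y [ 0.2232  0.9748 -0.0015]
```

View pics/s10b.png

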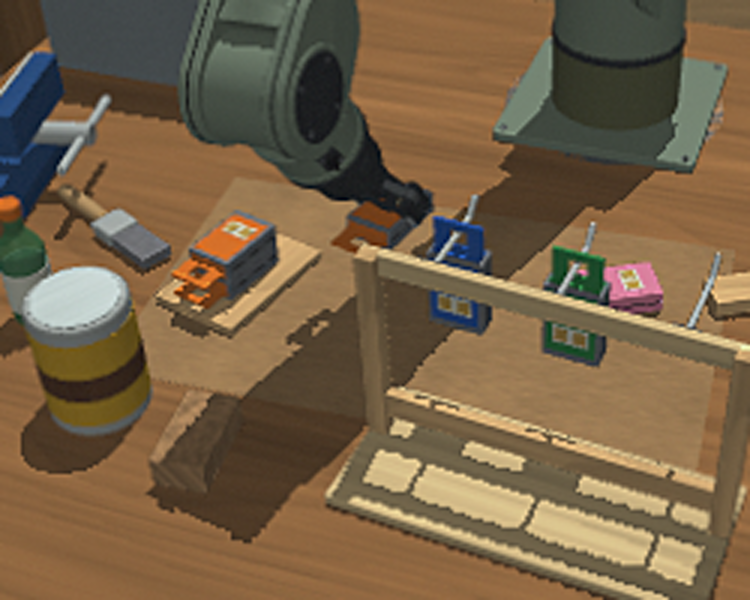

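View pics/w10.png

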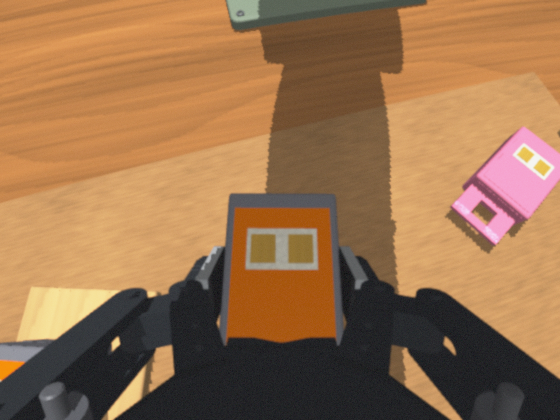

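View pics/t10.png

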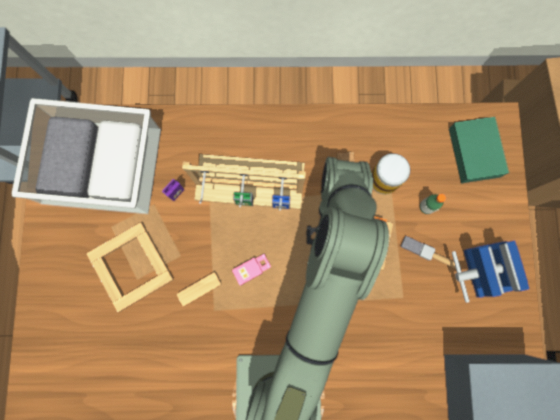

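Emit:
arm_command(
  commands=[
    {"travel": [8,0,6],"dr": [0,0,0],"gripper": 1},
    {"travel": [17,0,12.5],"dr": [0,0,0],"gripper": 1},
    {"travel": [26,0,19],"dr": [0,0,0],"gripper": 1},
    {"travel": [35,0,26],"dr": [0,0,0],"gripper": 1},
    {"travel": [43,0,31.5],"dr": [0,0,0],"gripper": 1},
    {"travel": [50,0,37],"dr": [0,0,0],"gripper": 1},
    {"travel": [55,0,40.5],"dr": [0,0,0],"gripper": 1},
    {"travel": [58,0,43],"dr": [0,0,0],"gripper": 1},
    {"travel": [60,0,44],"dr": [0,0,0],"gripper": 1},
    {"travel": [60,0,44],"dr": [0,0,0],"gripper": 1},
  ],
)

```text
time: 17.55
tcp_pos: [0.4401, -0.1401, 0.0251]
ee_rot: [0.246, 2.19, -0.127]
wrist_force: [-0.6, -0.2, -1.9]
width: 0.0548
```

```bash
python3 - <<'E'
from path import *
o=st(); print(o['ft_torque'])
snap('scene','s11.png'); snap('wrist','w11.png')
a=cv2.imread('pics/s11.png')[170:270,190:300]; cv2.imwrite('pics/s11b.png',cv2.resize(a,None,fx=6,fy=6,interpolation=cv2.INTER_CUBIC))
E
```

```text
t 17.55 pos [ 0.4401 -0.1401  0.0251] w 0.0548 F [-0.5596 -0.1931 -1.92  ] 
q [ 0.3224  1.1752 -0.1993  1.3706  0.1704  1.2465  1.4227] x [-0.5744  0.1298 -0.8082] y [ 0.2222  0.975  -0.0014]
[-0.2189 -0.809  -0.0522]
```

View pics/s11b.png

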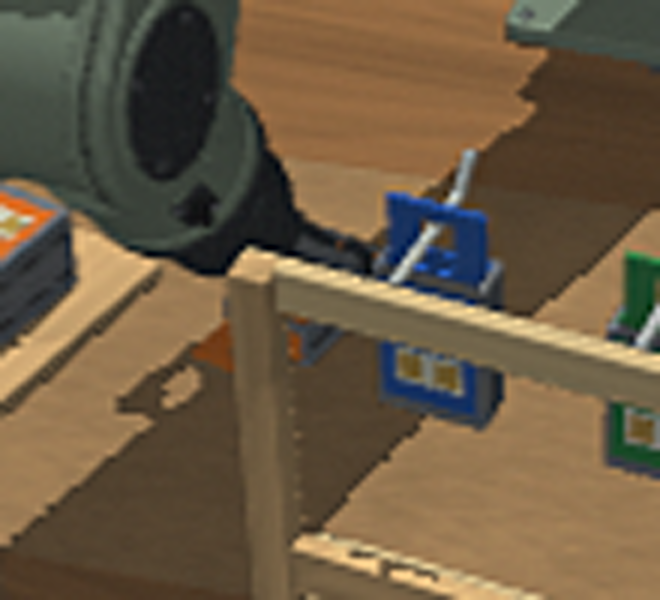

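Clear of everything. Lower slowly with the force watched.

Emit:
arm_command(
  commands=[
    {"travel": [1,0,0.8],"dr": [0,0,0],"gripper": 1},
    {"travel": [2.4,0,1.8],"dr": [0,0,0],"gripper": 1},
    {"travel": [4,0,3],"dr": [0,0,0],"gripper": 1},
    {"travel": [5.6,0,4.1],"dr": [0,0,0],"gripper": 1},
    {"travel": [7.2,0,5.3],"dr": [0,0,0],"gripper": 1},
    {"travel": [8.8,0,6.5],"dr": [0,0,0],"gripper": 1},
    {"travel": [9.7,0,7],"dr": [0,0,0],"gripper": 1},
    {"travel": [10.5,0,7.6],"dr": [0,0,0],"gripper": 1},
    {"travel": [10.5,0,7.6],"dr": [0,0,0],"gripper": 1},
    {"travel": [10.5,0,7.6],"dr": [0,0,0],"gripper": 1},
  ],
)

```text
time: 18.65
tcp_pos: [0.4403, -0.1402, 0.0124]
ee_rot: [0.245, 2.189, -0.127]
wrist_force: [0.4, 0.3, -1.8]
width: 0.0546
```

```bash
python3 - <<'E'
from path import *
o=st(); print(o['ft_torque'])
E
```

```text
t 18.65 pos [ 0.4403 -0.1402  0.0124] w 0.0546 F [ 0.4216  0.2723 -1.8019] 
q [ 0.3216  1.1957 -0.1977  1.3668  0.1738  1.2296  1.4218] x [-0.574   0.1296 -0.8085] y [ 0.2221  0.975  -0.0014]
[-0.1186 -0.8124  0.0456]
```

Emit:
arm_command(
  commands=[
    {"travel": [0.4,0,0.3],"dr": [0,0,0],"gripper": 1},
    {"travel": [0.8,0,0.6],"dr": [0,0,0],"gripper": 1},
    {"travel": [1.2,0,0.9],"dr": [0,0,0],"gripper": 1},
    {"travel": [1.6,0,1.2],"dr": [0,0,0],"gripper": 1},
    {"travel": [2,0,1.5],"dr": [0,0,0],"gripper": 1},
    {"travel": [2.4,0,1.8],"dr": [0,0,0],"gripper": 1},
    {"travel": [2.8,0,2.1],"dr": [0,0,0],"gripper": 1},
    {"travel": [3.2,0,2.4],"dr": [0,0,0],"gripper": 1},
    {"travel": [3.2,0,2.4],"dr": [0,0,0],"gripper": 1},
    {"travel": [3.2,0,2.4],"dr": [0,0,0],"gripper": 1},
  ],
)

```text
time: 19.65
tcp_pos: [0.4404, -0.1402, 0.0085]
ee_rot: [0.245, 2.189, -0.127]
wrist_force: [-0.1, -0.1, -0.9]
width: 0.0543
```

```bash
python3 - <<'E'
from path import *
o=st(); print(o['ft_torque']); snap('wrist','w12.png')
E
```

```text
t 19.65 pos [ 0.4404 -0.1402  0.0085] w 0.0543 F [-0.0724 -0.0825 -0.8668] 
q [ 0.3213  1.2022 -0.1972  1.3651  0.1748  1.2248  1.4215] x [-0.574   0.1297 -0.8085] y [ 0.2221  0.975  -0.0014]
[-0.1349 -0.6423 -0.023 ]
```

View pics/w12.png

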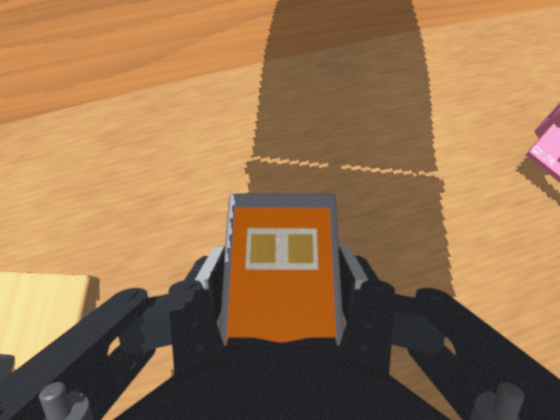

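Emit:
arm_command(
  commands=[
    {"travel": [0.4,0,0.3],"dr": [0,0,0],"gripper": 1},
    {"travel": [0.8,0,0.6],"dr": [0,0,0],"gripper": 1},
    {"travel": [1.2,0,0.9],"dr": [0,0,0],"gripper": 1},
    {"travel": [1.6,0,1.2],"dr": [0,0,0],"gripper": 1},
    {"travel": [1.6,0,1.2],"dr": [0,0,0],"gripper": 1},
    {"travel": [1.6,0,1.2],"dr": [0,0,0],"gripper": 1},
    {"travel": [1.6,0,1.2],"dr": [0,0,0],"gripper": 1},
    {"travel": [1.6,0,1.2],"dr": [0,0,0],"gripper": 1},
    {"travel": [1.6,0,1.2],"dr": [0,0,0],"gripper": 1},
    {"travel": [1.6,0,1.2],"dr": [0,0,0],"gripper": 1},
  ],
)

```text
time: 20.7
tcp_pos: [0.4404, -0.1402, 0.0082]
ee_rot: [0.245, 2.19, -0.127]
wrist_force: [2.9, 0.0, 29.3]
width: 0.0544
```

```bash
python3 - <<'E'
from path import *
o=st(); print(o['ft_torque'])
E
```

```text
t 20.7 pos [ 0.4404 -0.1402  0.0082] w 0.0544 F [ 2.9179  0.0328 29.2856] 
q [ 0.3211  1.2031 -0.1971  1.3641  0.1749  1.2255  1.4212] x [-0.5746  0.1295 -0.8082] y [ 0.2222  0.975  -0.0018]
[ 0.2319  2.8981 -0.0423]
```

Emit:
arm_command(
  commands=[
    {"travel": [-0.2,0,-0.1],"dr": [0,0,0],"gripper": 1},
    {"travel": [-0.2,0,-0.1],"dr": [0,0,0],"gripper": 1},
    {"travel": [-0.2,0,-0.1],"dr": [0,0,0],"gripper": -0.1},
    {"travel": [-0.2,0,-0.1],"dr": [0,0,0],"gripper": -0.3},
    {"travel": [-0.2,0,-0.1],"dr": [0,0,0],"gripper": -0.5},
    {"travel": [-0.2,0,-0.1],"dr": [0,0,0],"gripper": -0.7},
    {"travel": [-0.2,0,-0.1],"dr": [0,0,0],"gripper": -1},
    {"travel": [-0.2,0,-0.1],"dr": [0,0,0],"gripper": -1},
    {"travel": [-0.2,0,-0.1],"dr": [0,0,0],"gripper": -1},
    {"travel": [-0.2,0,-0.1],"dr": [0,0,0],"gripper": -1},
  ],
)

```text
time: 21.7
tcp_pos: [0.4405, -0.1402, 0.0084]
ee_rot: [0.245, 2.19, -0.127]
wrist_force: [-0.5, 0.0, 0.5]
width: 0.0852
```

```bash
python3 - <<'E'
from path import *
o=st(); snap('wrist','w13.png')
Rg=Rt(-.22,126); plan(o['tcp_pos']-.12*Rg[:,0],Rg); plan(o['tcp_pos']+[0.0,0,.14],Rt(-.22,92))
E
```

```text
t 21.7 pos [ 0.4405 -0.1402  0.0084] w 0.0852 F [-0.5291  0.03    0.5064] 
q [ 0.321   1.2027 -0.197   1.364   0.1747  1.2259  1.4213] x [-0.5746  0.1295 -0.8081] y [ 0.2222  0.975  -0.0018]
t 21.75 travel [-120.     0.1   -0.2] dr [-0.04 -0.01 -0.01] deg 0.3
t 21.75 travel [-113.1   -0.2  -82.4] dr [-0.04 -5.68  0.  ] deg 34.1
```

View pics/w13.png

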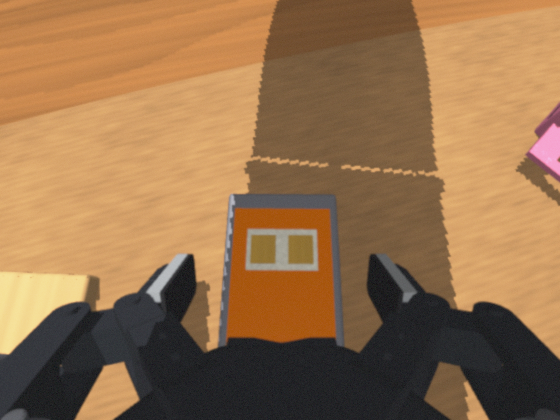

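Emit:
arm_command(
  commands=[
    {"travel": [-15,0,0],"dr": [0,0,0],"gripper": -1},
    {"travel": [-35,0,0],"dr": [0,0,0],"gripper": -1},
    {"travel": [-60,0,0],"dr": [0,0,0],"gripper": -1},
    {"travel": [-75,0,-12],"dr": [0,-0.8,0],"gripper": -1},
    {"travel": [-90,0,-26],"dr": [0,-1.8,0],"gripper": -1},
    {"travel": [-100,0,-42],"dr": [0,-2.8,0],"gripper": -1},
    {"travel": [-110,0,-58],"dr": [0,-3.8,0],"gripper": -1},
    {"travel": [-113,0,-72],"dr": [0,-4.8,0],"gripper": -1},
    {"travel": [-113,0,-82],"dr": [0,-5.6,0],"gripper": -1},
    {"travel": [-113,0,-82],"dr": [0,-6,0],"gripper": -1},
  ],
)

```text
time: 22.75
tcp_pos: [0.4397, -0.1399, 0.1495]
ee_rot: [0.174, 1.561, -0.178]
wrist_force: [0.3, -0.6, -0.7]
width: 0.0853
```

```bash
python3 - <<'E'
from path import *
o=st(); snap('wrist','w14.png'); m=manip.camera_model('wrist'); snap('top','t14.png'); snap('scene','s14.png')
import pickle; pickle.dump(m,open('m14.pkl','wb'))
for n in ('wanted_center','wanted_slot'): print(n,[(np.round(d['xy']).tolist(),round(d['confidence'],2),onz('',d['xy'],.013,m)) for d in manip.mark_of('wrist',n)])
E
```

```text
t 22.75 pos [ 0.4397 -0.1399  0.1495] w 0.0853 F [ 0.3184 -0.6081 -0.7465] 
q [ 0.3455  0.6841 -0.187   1.9874  0.2565  0.4898  1.3194] x [ 0.0022 -0.0024 -1.    ] y [ 0.2223  0.975  -0.0018]
wanted_center [([276.0, 208.0], 0.68, array([ 0.4481, -0.1469,  0.013 ]))]
wanted_slot [([280.0, 261.0], 0.85, array([ 0.5057, -0.1566,  0.013 ]))]
```

View pics/w14.png

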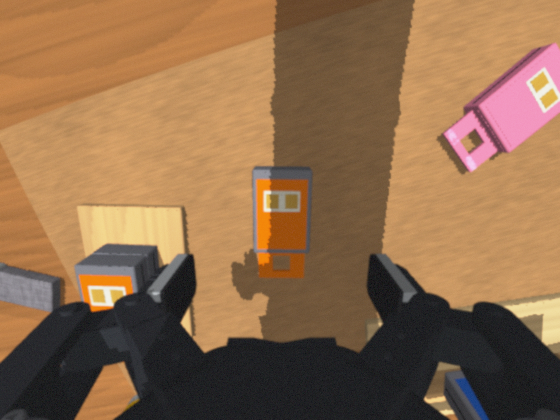

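View pics/t14.png

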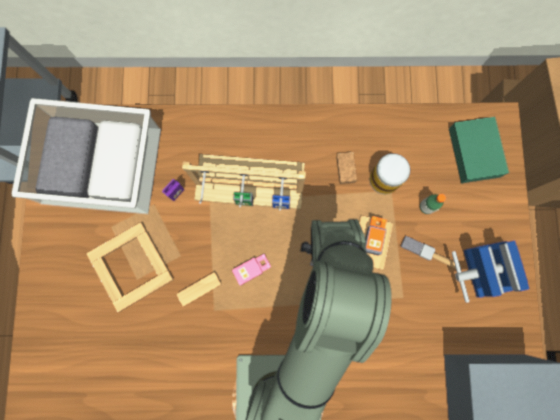

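```bash
python3 - <<'E'
from path import *
import pickle
m=pickle.load(open('m14.pkl','rb'))
a=cv2.imread('pics/w14.png')[155:285,225:340]; cv2.imwrite('pics/w14b.png',cv2.resize(a,None,fx=4.5,fy=4.5,interpolation=cv2.INTER_CUBIC))
plan([.480,-.317,.1875],Rt(-.22,90))
E
```

```text
t 23.0 travel [ -39.6 -164.    77. ] dr [-0.04 -0.02  0.02] deg 0.3
```

View pics/w14b.png

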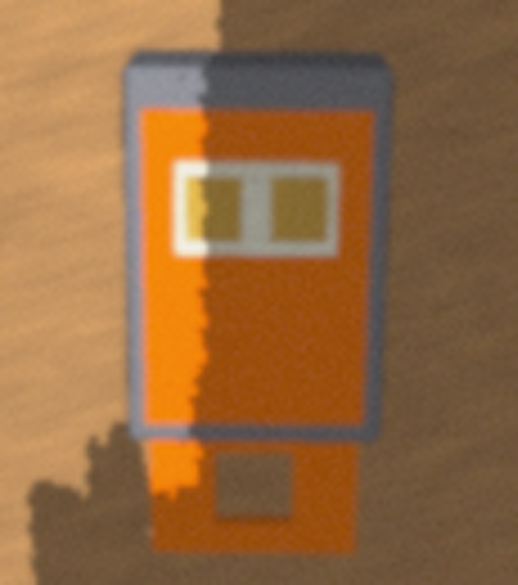

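Emit:
arm_command(
  commands=[
    {"travel": [-39,0,0],"dr": [0,0,0],"gripper": -1},
    {"travel": [-39,-20,10],"dr": [0,0,0],"gripper": -1},
    {"travel": [-39,-45,22],"dr": [0,0,0],"gripper": -1},
    {"travel": [-39,-75,36],"dr": [0,0,0],"gripper": -1},
    {"travel": [-39,-105,50],"dr": [0,0,0],"gripper": -1},
    {"travel": [-39,-135,65],"dr": [0,0,0],"gripper": -1},
    {"travel": [-39,-155,74],"dr": [0,0,0],"gripper": -1},
    {"travel": [-39,-164,77],"dr": [0,0,0],"gripper": -1},
    {"travel": [-39,-164,77],"dr": [0,0,0],"gripper": -1},
    {"travel": [-39,-164,77],"dr": [0,0,0],"gripper": -1},
  ],
)

```text
time: 24.0
tcp_pos: [0.48, -0.3159, 0.1867]
ee_rot: [0.175, 1.567, -0.176]
wrist_force: [-0.5, 0.0, -0.4]
width: 0.0857
```

```bash
python3 - <<'E'
from path import *
import pickle
o=st(); snap('wrist','w15.png'); m=manip.camera_model('wrist'); pickle.dump(m,open('m15.pkl','wb'))
a=cv2.imread('pics/w15.png')[145:325,205:385]; cv2.imwrite('pics/w15b.png',cv2.resize(a,None,fx=3.3,fy=3.3,interpolation=cv2.INTER_CUBIC))
E
```

```text
t 24.0 pos [ 0.48   -0.3159  0.1867] w 0.0857 F [-0.4544  0.0439 -0.377 ] 
q [ 0.6595  0.7685 -0.2665  1.539   0.2438  0.8698  1.6536] x [-0.0033 -0.     -1.    ] y [ 0.2214  0.9752 -0.0008]
```

View pics/w15b.png

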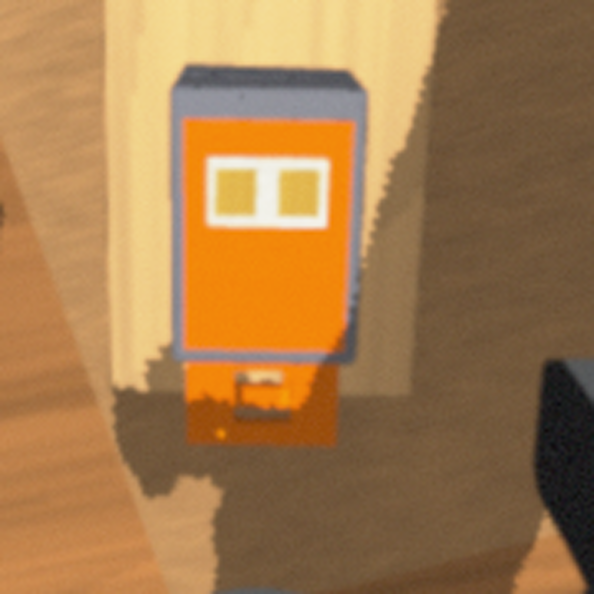

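```bash
python3 - <<'E'
from path import *
import pickle
def do(mf,cr,s,off,z):
    m=pickle.load(open(mf,'rb'))
    P=np.array([onz('',((x+.5)/s-.5+off[0],(y+.5)/s-.5+off[1]),z,m) for x,y in cr])
    c=P.mean(0);d=(P[2]+P[3]-P[0]-P[1])/2;w=P[1]-P[0];w2=P[2]-P[3]
    print(c,'L',np.linalg.norm(d),'W',np.linalg.norm(w),np.linalg.norm(w2),'yaw',np.arctan2(d[1],d[0]),'yawW',np.arctan2(-w[0],w[1]),np.arctan2(-w2[0],w2[1]))
do('m14.pkl',[(138,108),(376,108),(366,425),(143,425)],4.5,(225,155),.026)
do('m15.pkl',[(182,119),(357,119),(347,352),(183,352)],3.3,(205,145),.064)
# slots at mid thickness
m=pickle.load(open('m14.pkl','rb'));print('slot',onz('',(254/4.5+225,482/4.5+155),.015,m))
m=pickle.load(open('m15.pkl','rb'));print('slot',onz('',(263/3.3+205,397/3.3+145),.053,m))
E
```

```text
[ 0.4527 -0.1428  0.026 ] L 0.07043528445987526 W 0.04883620724645512 0.04906074296438708 yaw -0.23151031812374673 yawW -0.2240820544163845 -0.22400170122246135
[ 0.4952 -0.3148  0.064 ] L 0.0707064238253351 W 0.04906327814845785 0.049235549330512655 yaw -0.23724253044852353 yawW -0.22280335828950865 -0.22331399418890693
slot [ 0.5062 -0.155   0.015 ]
slot [ 0.5498 -0.3278  0.053 ]
```

```bash
python3 - <<'E'
from path import *
Rg=Rt(-.224,90)
plan([.4525,-.1428,.08],Rg);plan([.4525,-.1428,.010],Rg)
q=manip.get_obs()['qpos'];print(best(np.array([.4525,-.1428,.010]),Rg,q)[:1],best(np.array([.495,-.3148,.05]),Rg,q)[:1])
E
```

```text
t 24.05 travel [107.  162.7 -64.8] dr [ 0.01 -0.03  0.01] deg 0.2
t 24.05 travel [177.  162.7 -64.6] dr [ 0.01 -0.03  0.01] deg 0.2
[array([ 0.3087,  0.9728, -0.1274,  2.0188,  0.6035,  0.1861,  0.9882])] [array([ 0.6755,  0.9906, -0.3326,  1.5988,  0.4789,  0.6342,  1.439 ])]
```

Emit:
arm_command(
  commands=[
    {"travel": [0,25,-10],"dr": [0,0,0],"gripper": -1},
    {"travel": [0,60,-24],"dr": [0,0,0],"gripper": -1},
    {"travel": [5,95,-38],"dr": [0,0,0],"gripper": -1},
    {"travel": [20,130,-52],"dr": [0,0,0],"gripper": -1},
    {"travel": [40,155,-61],"dr": [0,0,0],"gripper": -1},
    {"travel": [65,163,-65],"dr": [0,0,0],"gripper": -1},
    {"travel": [90,163,-65],"dr": [0,0,0],"gripper": -1},
    {"travel": [107,163,-65],"dr": [0,0,0],"gripper": -1},
    {"travel": [107,163,-65],"dr": [0,0,0],"gripper": -1},
    {"travel": [107,163,-65],"dr": [0,0,0],"gripper": -1},
  ],
)

```text
time: 25.05
tcp_pos: [0.4525, -0.1418, 0.0806]
ee_rot: [0.174, 1.567, -0.175]
wrist_force: [-0.5, -0.1, 0.2]
width: 0.0853
```

```bash
python3 - <<'E'
from path import *
st();Rg=Rt(-.224,90)
plan([.4525,-.1428,.010],Rg);snap('wrist','w16.png')
E
```

```text
t 25.05 pos [ 0.4525 -0.1418  0.0806] w 0.0853 F [-0.4952 -0.0635  0.1716] 
q [ 0.3104  0.8278 -0.1336  1.9947  0.3003  0.3408  1.2843] x [-0.0031 -0.0001 -1.    ] y [ 0.2201  0.9755 -0.0008]
t 25.05 travel [70.6 -0.9  0.5] dr [ 0.02 -0.03  0.01] deg 0.2
```

View pics/w16.png

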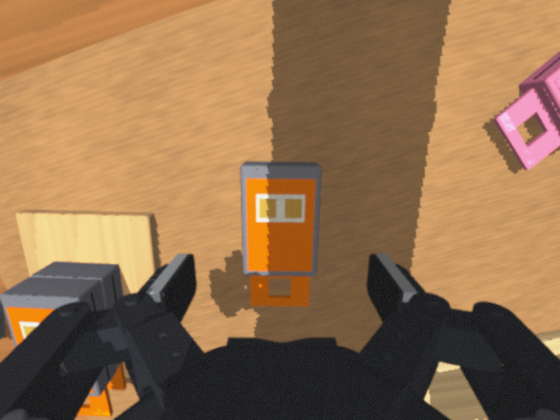

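Emit:
arm_command(
  commands=[
    {"travel": [8,-1,0.5],"dr": [0,0,0],"gripper": -1},
    {"travel": [18,-1,0.5],"dr": [0,0,0],"gripper": -1},
    {"travel": [30,-1,0.5],"dr": [0,0,0],"gripper": -1},
    {"travel": [42,-1,0.5],"dr": [0,0,0],"gripper": -1},
    {"travel": [53,-1,0.5],"dr": [0,0,0],"gripper": -1},
    {"travel": [61,-1,0.5],"dr": [0,0,0],"gripper": -1},
    {"travel": [66,-1,0.5],"dr": [0,0,0],"gripper": -1},
    {"travel": [69,-1,0.5],"dr": [0,0,0],"gripper": -1},
    {"travel": [70,-1,0.5],"dr": [0,0,0],"gripper": -1},
    {"travel": [70,-1,0.5],"dr": [0,0,0],"gripper": -1},
  ],
)

```text
time: 26.1
tcp_pos: [0.4529, -0.1433, 0.011]
ee_rot: [0.174, 1.566, -0.175]
wrist_force: [0.5, 0.3, 0.1]
width: 0.0856
```

Emit:
arm_command(
  commands=[
    {"travel": [0,0,0],"dr": [0,0,0],"gripper": -0.7},
    {"travel": [0,0,0],"dr": [0,0,0],"gripper": -0.5},
    {"travel": [0,0,0],"dr": [0,0,0],"gripper": -0.4},
    {"travel": [0,0,0],"dr": [0,0,0],"gripper": -0.3},
    {"travel": [0,0,0],"dr": [0,0,0],"gripper": -0.2},
    {"travel": [0,0,0],"dr": [0,0,0],"gripper": 0},
    {"travel": [0,0,0],"dr": [0,0,0],"gripper": 0.5},
    {"travel": [0,0,0],"dr": [0,0,0],"gripper": 1},
    {"travel": [0,0,0],"dr": [0,0,0],"gripper": 1},
    {"travel": [0,0,0],"dr": [0,0,0],"gripper": 1},
  ],
)

```text
time: 27.1
tcp_pos: [0.4529, -0.1433, 0.0115]
ee_rot: [0.174, 1.565, -0.175]
wrist_force: [-1.5, 0.8, 14.8]
width: 0.0546
```

```bash
python3 - <<'E'
from path import *
import pickle
st();Rg=Rt(-.224,90); snap('wrist','w17.png'); pickle.dump(manip.camera_model('wrist'),open('m17.pkl','wb'))
plan([.4525,-.1428,.11],Rg)
E
```

```text
t 27.1 pos [ 0.4529 -0.1433  0.0115] w 0.0546 F [-1.5143  0.8463 14.7862] 
q [ 0.2739  0.9694 -0.064   2.016   0.3282  0.1674  1.2619] x [-0.0016 -0.0006 -1.    ] y [ 0.2207  0.9753 -0.0009]
t 27.15 travel [-98.5   0.3  -0.7] dr [ 0.01 -0.01  0.01] deg 0.1
```

View pics/w17.png

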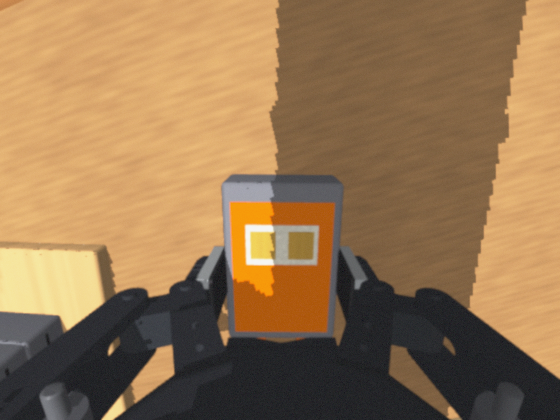

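```bash
python3 - <<'E'
from path import *
import pickle
m=pickle.load(open('m17.pkl','rb'))
P=np.array([onz('',c,.026,m) for c in [(230,202),(335,202),(328,333),(236,333)]]);c=P.mean(0);d=(P[2]+P[3]-P[0]-P[1])/2
print(c,np.linalg.norm(d),np.arctan2(d[1],d[0]),np.linalg.norm(P[1]-P[0]),np.linalg.norm(P[2]-P[3]))
Rg=Rt(-.2235,90)
tgt=np.array([.4529,-.1433])+np.array([.0425,-.1720])
print(tgt); plan([.4529,-.1433,.12],Rg); plan([*tgt,.12],Rg)
E
```

```text
[ 0.4531 -0.1429  0.026 ] 0.07092808380367346 -0.22505798197936747 0.047785741187178925 0.04829705683788919
[ 0.4954 -0.3153]
t 27.15 travel [-108.5   -0.1   -0.2] dr [ 0.01 -0.01  0.01] deg 0.1
t 27.15 travel [-108.4 -158.5   79.2] dr [ 0.01 -0.01  0.01] deg 0.1
```

Emit:
arm_command(
  commands=[
    {"travel": [-5,0,0],"dr": [0,0,0],"gripper": 1},
    {"travel": [-15,0,0],"dr": [0,0,0],"gripper": 1},
    {"travel": [-30,0,0],"dr": [0,0,0],"gripper": 1},
    {"travel": [-48,0,0],"dr": [0,0,0],"gripper": 1},
    {"travel": [-66,0,0],"dr": [0,0,0],"gripper": 1},
    {"travel": [-84,0,0],"dr": [0,0,0],"gripper": 1},
    {"travel": [-98,0,0],"dr": [0,0,0],"gripper": 1},
    {"travel": [-106,0,0],"dr": [0,0,0],"gripper": 1},
    {"travel": [-108,-4,2],"dr": [0,0,0],"gripper": 1},
    {"travel": [-108,-12,6],"dr": [0,0,0],"gripper": 1},
  ],
)

```text
time: 28.15
tcp_pos: [0.4564, -0.1564, 0.1196]
ee_rot: [0.174, 1.565, -0.175]
wrist_force: [-0.3, -0.1, -3.6]
width: 0.0542
```

```bash
python3 - <<'E'
from path import *
st();plan([.4952,-.3152,.12],Rt(-.2235,90))
E
```

```text
t 28.15 pos [ 0.4564 -0.1564  0.1196] w 0.0542 F [-0.3    -0.1295 -3.5513] 
q [ 0.3661  0.7604 -0.1831  1.94    0.2843  0.4674  1.3264] x [-0.0016 -0.0005 -1.    ] y [ 0.22    0.9755 -0.0009]
t 28.15 travel [  -0.4 -146.4   72.8] dr [ 0.02 -0.01  0.01] deg 0.1
```

Emit:
arm_command(
  commands=[
    {"travel": [0,-15,7],"dr": [0,0,0],"gripper": 1},
    {"travel": [0,-35,17],"dr": [0,0,0],"gripper": 1},
    {"travel": [0,-58,29],"dr": [0,0,0],"gripper": 1},
    {"travel": [0,-82,41],"dr": [0,0,0],"gripper": 1},
    {"travel": [0,-105,52],"dr": [0,0,0],"gripper": 1},
    {"travel": [0,-124,62],"dr": [0,0,0],"gripper": 1},
    {"travel": [0,-138,69],"dr": [0,0,0],"gripper": 1},
    {"travel": [0,-145,72.5],"dr": [0,0,0],"gripper": 1},
    {"travel": [0,-146.4,72.8],"dr": [0,0,0],"gripper": 1},
    {"travel": [0,-146.4,72.8],"dr": [0,0,0],"gripper": 1},
  ],
)

```text
time: 29.15
tcp_pos: [0.495, -0.3148, 0.1192]
ee_rot: [0.174, 1.566, -0.174]
wrist_force: [-0.4, -0.2, -2.0]
width: 0.0542
```

```bash
python3 - <<'E'
from path import *
st();plan([.4952,-.3152,.08],Rt(-.2235,90)); snap('scene','s18.png'); snap('wrist','w18.png')
a=cv2.imread('pics/s18.png')[160:260,120:240]; cv2.imwrite('pics/s18b.png',cv2.resize(a,None,fx=6,fy=6,interpolation=cv2.INTER_CUBIC))
E
```

```text
t 29.15 pos [ 0.495  -0.3148  0.1192] w 0.0542 F [-0.4258 -0.1598 -2.0301] 
q [ 0.6408  0.877  -0.2621  1.5607  0.2994  0.7456  1.5967] x [-0.0021  0.     -1.    ] y [ 0.2198  0.9755 -0.0004]
t 29.15 travel [39.2 -0.3  0.4] dr [ 0.02 -0.02  0.  ] deg 0.2
```

View pics/s18b.png

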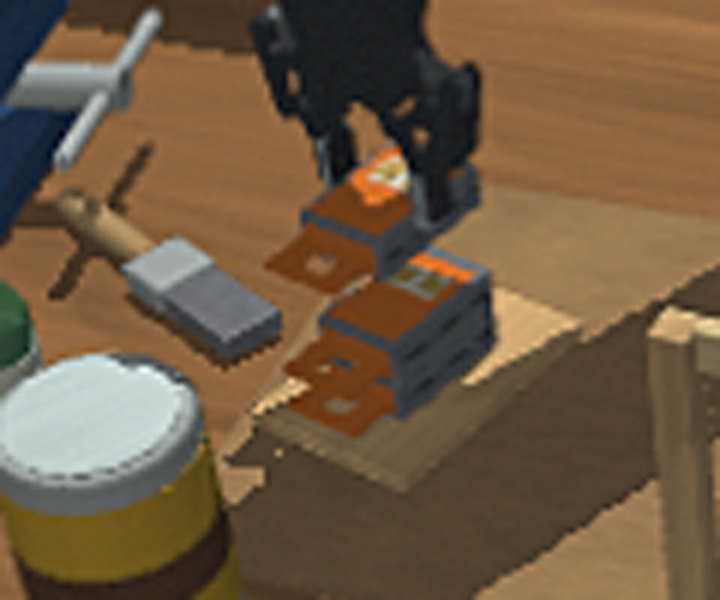

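View pics/w18.png

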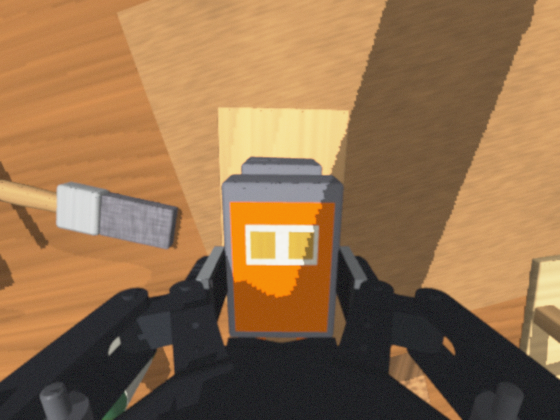

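Emit:
arm_command(
  commands=[
    {"travel": [4,-0.3,0.4],"dr": [0,0,0],"gripper": 1},
    {"travel": [10,-0.3,0.4],"dr": [0,0,0],"gripper": 1},
    {"travel": [17,-0.3,0.4],"dr": [0,0,0],"gripper": 1},
    {"travel": [24,-0.3,0.4],"dr": [0,0,0],"gripper": 1},
    {"travel": [30,-0.3,0.4],"dr": [0,0,0],"gripper": 1},
    {"travel": [34,-0.3,0.4],"dr": [0,0,0],"gripper": 1},
    {"travel": [37,-0.3,0.4],"dr": [0,0,0],"gripper": 1},
    {"travel": [39,-0.3,0.4],"dr": [0,0,0],"gripper": 1},
    {"travel": [40,-0.3,0.4],"dr": [0,0,0],"gripper": 1},
    {"travel": [40,-0.3,0.4],"dr": [0,0,0],"gripper": 1},
  ],
)

```text
time: 30.25
tcp_pos: [0.4955, -0.3149, 0.0795]
ee_rot: [0.173, 1.566, -0.174]
wrist_force: [-0.5, 0.0, -2.3]
width: 0.0547
```

Emit:
arm_command(
  commands=[
    {"travel": [0.4,0,0],"dr": [0,0,0],"gripper": 1},
    {"travel": [0.8,0,0],"dr": [0,0,0],"gripper": 1},
    {"travel": [1.2,0,0],"dr": [0,0,0],"gripper": 1},
    {"travel": [1.6,0,0],"dr": [0,0,0],"gripper": 1},
    {"travel": [2,0,0],"dr": [0,0,0],"gripper": 1},
    {"travel": [2.4,0,0],"dr": [0,0,0],"gripper": 1},
    {"travel": [2.4,0,0],"dr": [0,0,0],"gripper": 1},
    {"travel": [2.4,0,0],"dr": [0,0,0],"gripper": 1},
    {"travel": [2.4,0,0],"dr": [0,0,0],"gripper": 1},
    {"travel": [2.4,0,0],"dr": [0,0,0],"gripper": 1},
  ],
)

```text
time: 31.25
tcp_pos: [0.4955, -0.3149, 0.0771]
ee_rot: [0.173, 1.566, -0.174]
wrist_force: [-0.5, -0.1, -2.2]
width: 0.0543
```

Emit:
arm_command(
  commands=[
    {"travel": [0.3,0,0],"dr": [0,0,0],"gripper": 1},
    {"travel": [0.6,0,0],"dr": [0,0,0],"gripper": 1},
    {"travel": [0.9,0,0],"dr": [0,0,0],"gripper": 1},
    {"travel": [1.2,0,0],"dr": [0,0,0],"gripper": 1},
    {"travel": [1.2,0,0],"dr": [0,0,0],"gripper": 1},
    {"travel": [1.2,0,0],"dr": [0,0,0],"gripper": 1},
    {"travel": [1.2,0,0],"dr": [0,0,0],"gripper": 1},
    {"travel": [1.2,0,0],"dr": [0,0,0],"gripper": 1},
    {"travel": [1.2,0,0],"dr": [0,0,0],"gripper": 1},
    {"travel": [1.2,0,0],"dr": [0,0,0],"gripper": 1},
  ],
)

```text
time: 32.25
tcp_pos: [0.4955, -0.3149, 0.076]
ee_rot: [0.173, 1.566, -0.174]
wrist_force: [0.4, 0.6, -2.5]
width: 0.054
```

Emit:
arm_command(
  commands=[
    {"travel": [0.2,0,0],"dr": [0,0,0],"gripper": 1},
    {"travel": [0.4,0,0],"dr": [0,0,0],"gripper": 1},
    {"travel": [0.6,0,0],"dr": [0,0,0],"gripper": 1},
    {"travel": [0.8,0,0],"dr": [0,0,0],"gripper": 1},
    {"travel": [0.8,0,0],"dr": [0,0,0],"gripper": 1},
    {"travel": [0.8,0,0],"dr": [0,0,0],"gripper": 1},
    {"travel": [0.8,0,0],"dr": [0,0,0],"gripper": 1},
    {"travel": [0.8,0,0],"dr": [0,0,0],"gripper": 1},
    {"travel": [0.8,0,0],"dr": [0,0,0],"gripper": 1},
    {"travel": [0.8,0,0],"dr": [0,0,0],"gripper": 1},
  ],
)

```text
time: 33.25
tcp_pos: [0.4955, -0.3149, 0.0756]
ee_rot: [0.173, 1.565, -0.174]
wrist_force: [-3.4, 1.0, 8.8]
width: 0.0541
```

Contact (about 11 N above the carried weight). Ease off slightly and open.

Emit:
arm_command(
  commands=[
    {"travel": [0,0,0],"dr": [0,0,0],"gripper": 1},
    {"travel": [0,0,0],"dr": [0,0,0],"gripper": 0},
    {"travel": [0,0,0],"dr": [0,0,0],"gripper": -0.2},
    {"travel": [0,0,0],"dr": [0,0,0],"gripper": -0.4},
    {"travel": [0,0,0],"dr": [0,0,0],"gripper": -0.5},
    {"travel": [0,0,0],"dr": [0,0,0],"gripper": -0.7},
    {"travel": [0,0,0],"dr": [0,0,0],"gripper": -0.9},
    {"travel": [0,0,0],"dr": [0,0,0],"gripper": -1},
    {"travel": [0,0,0],"dr": [0,0,0],"gripper": -1},
    {"travel": [0,0,0],"dr": [0,0,0],"gripper": -1},
  ],
)

```text
time: 34.25
tcp_pos: [0.4955, -0.3149, 0.0756]
ee_rot: [0.173, 1.565, -0.174]
wrist_force: [0.7, 0.6, -0.1]
width: 0.0856
```

```bash
python3 - <<'E'
from path import *
st();snap('wrist','w19.png')
E
```

```text
t 34.25 pos [ 0.4955 -0.3149  0.0756] w 0.0856 F [ 0.7087  0.6258 -0.0994] 
q [ 0.6292  0.9419 -0.2393  1.5872  0.3227  0.6529  1.5766] x [-0.0015 -0.0004 -1.    ] y [ 0.2192  0.9757 -0.0007]
```

View pics/w19.png

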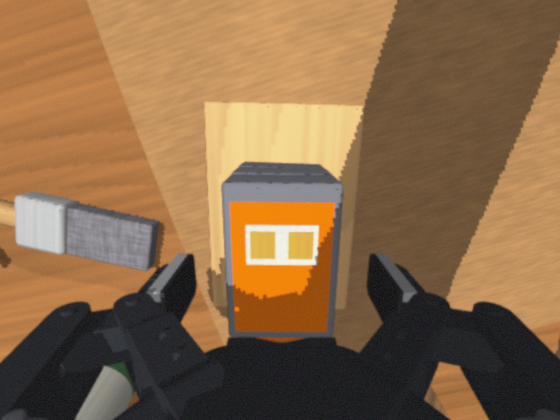

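The released case stands squarely on the column, at (281, 265), and both fingers are clear. Retreat straight up and check.

Emit:
arm_command(
  commands=[
    {"travel": [-5,0,0],"dr": [0,0,0],"gripper": -1},
    {"travel": [-15,0,0],"dr": [0,0,0],"gripper": -1},
    {"travel": [-35,0,0],"dr": [0,0,0],"gripper": -1},
    {"travel": [-60,0,0],"dr": [0,0,0],"gripper": -1},
    {"travel": [-85,0,0],"dr": [0,0,0],"gripper": -1},
    {"travel": [-105,0,-10],"dr": [0,0,0],"gripper": -1},
    {"travel": [-120,0,-20],"dr": [0,0,0],"gripper": -1},
    {"travel": [-130,0,-25],"dr": [0,0,0],"gripper": -1},
    {"travel": [-135,0,-25],"dr": [0,0,0],"gripper": -1},
    {"travel": [-135,0,-25],"dr": [0,0,0],"gripper": -1},
  ],
)

```text
time: 35.3
tcp_pos: [0.4717, -0.3095, 0.2111]
ee_rot: [0.173, 1.564, -0.174]
wrist_force: [0.1, -0.7, -0.1]
width: 0.085
```

```bash
python3 - <<'E'
from path import *
import pickle
st();snap('wrist','w20.png');pickle.dump(manip.camera_model('wrist'),open('m20.pkl','wb'));snap('scene','s20.png')
a=cv2.imread('pics/w20.png')[120:320,200:380]; cv2.imwrite('pics/w20b.png',cv2.resize(a,None,fx=3,fy=3,interpolation=cv2.INTER_CUBIC))
a=cv2.imread('pics/s20.png')[160:260,120:240]; cv2.imwrite('pics/s20b.png',cv2.resize(a,None,fx=6,fy=6,interpolation=cv2.INTER_CUBIC))
E
```

```text
t 35.3 pos [ 0.4717 -0.3095  0.2111] w 0.085 F [ 0.0681 -0.7192 -0.1391] 
q [ 0.6781  0.7242 -0.302   1.5492  0.254   0.9073  1.6401] x [-0.0008 -0.0007 -1.    ] y [ 0.2192  0.9757 -0.0009]
```

View pics/w20b.png

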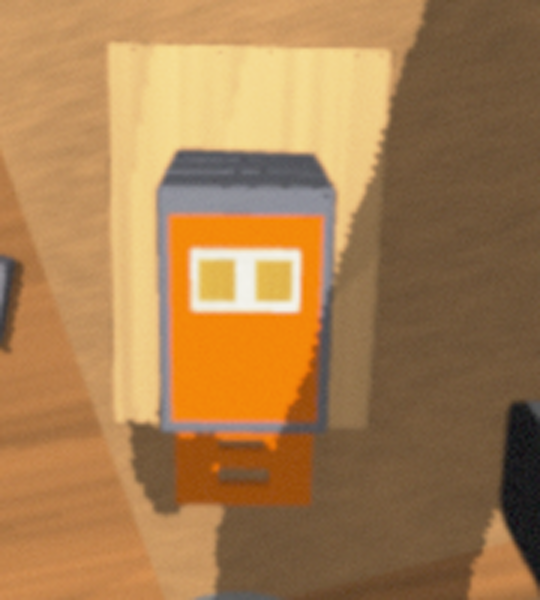

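View pics/s20b.png

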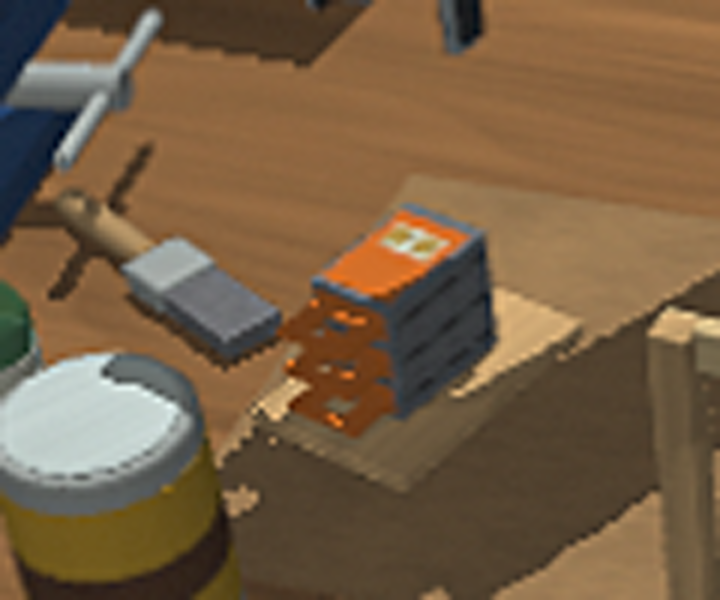

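The scene view shows three cases flush with their tabs in line. In the wrist view the top card's centre is near crop (247, 320). I'll check this numerically, then hand in.

```bash
python3 - <<'E'
from path import *
import pickle
m=pickle.load(open('m20.pkl','rb'))
P=np.array([onz('',((x+.5)/3-.5+200,(y+.5)/3-.5+120),.090,m) for x,y in [(167,214),(326,214),(319,423),(170,423)]]);c=P.mean(0);d=(P[2]+P[3]-P[0]-P[1])/2
print(c,np.linalg.norm(d),np.arctan2(d[1],d[0]),np.linalg.norm(P[1]-P[0]))
print('vs column',(c[:2]-[.4952,-.3148])*1000)
manip.job_done()
E
```

```text
[ 0.495  -0.3143  0.09  ] 0.07052342766365036 -0.22976308253542824 0.04903682456807495
vs column [-0.2495  0.4813]
the job is handed in; nothing more can be done
```

I stacked the orange case on the orange column and handed the job in at about 35 s of the 64 s allowed. No verdict was reported.

- **Off the peg:** I gripped the case across its width and lifted it about 6 mm. I then slid it out along the peg, raising it over the upturned tip. The wrist force stayed near the case's own weight the whole way, with no sign of rubbing.
- **On the bench:** I laid it flat and let go. Setting it down pressed it onto the bench with about 30 N, measured at the wrist. Afterwards the picture showed it lying still and flat.
- **On the column:** I gripped it again from straight above and lowered it until it touched, at about 11 N. I then let go and drew straight up.

**Last checks:** The case's centre measured about 0.5 mm from where I had measured the upper case's centre before stacking. Its direction matched to within about 0.01 rad. The last pictures showed three flush cases with their tabs in line and the gripper well clear. The brush and tin near the column looked in place. I did not measure the other loose things again at the end.

**Disagreements:** The network's mark of the upper case from the overhead camera was 1 to 2 cm away from the wrist camera's measurement. I used the wrist camera, because it measured both cases the same way. Early on, two moves stopped short of their targets because the wrist was at a joint limit, and I corrected both in free air.

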